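Hang the ink tins on the bolted hook carousel

TASK

Put the loose ink tins away on the hook carousel: lift the bolt's handle out of its notch and draw the bolt to free the rack, then turn the rack to bring empty hooks into the front opening and hang every coloured tin from the table by its handle, each on an empty hook of its own. When all hang, lock the rack again by pushing the bolt fully home and laying its handle back down in the notch, and leave the bottle, the tape and the spatula alone.

Things in the scene. Friction and masses are not known exactly. Their poses are not given: they have to be found in the camera images.
- stand: Fixed stand of the tin carousel. Origin on the rack's turning axis at table height; z up; its -x axis points out of the front opening, towards the robot. Foot: steel disc of radius 165 mm, 12 mm thick, with a tongue on its -y side that carries the bolt. A post 22 x 30 mm stands at x = +202 mm.
- opening (a point): Middle of the yellow-edged front opening of the clear level guard over the rack; axes as the stand's. In the stand's frame the guard spans x -170 to +215, y -150 to +150 mm, underside 280, top 286 mm above the table; the opening in it is x < -30, |y| < 90 mm. Only there can a hook be loaded from above.
- rack (a joint): Turn of the six-hook rack about its upright axis, rad, positive anticlockwise seen from above; many turns either way. Needs about 0.2 N m and stays where left. Home, the bolt's pin stands between two of 12 teeth at the rack's foot and locks it with some play. Whenever a hook stands square in the middle of the opening (within 0.1 rad), a gap faces the bolt and the bolt can go home.
- turn_knob (a point): Centre of the red bar knob on top of the rack's axis, above the guard, 318 mm above the table. Bar 90 mm long along this point's x (turns with the rack), 16 mm wide, 26 mm high (305 to 331 mm above the table). Grip it across the 16 mm and turn it.
- bolt (a joint): Draw of the barrel bolt, m: 0 = fully home (its brass pin 14 mm deep between the teeth at the rack's foot), 0.045 = fully drawn; the rack is free above about 0.02. Slides along the stand's -y, away from the rack; friction 2.5 N.
- bolt_handle (a joint): Lift of the bolt's handle, rad, about the bolt's axis (parallel to the stand's y, at its x = 0, 45 mm above the table): 0 = level in the notch, pointing along the stand's -x; 1.4 = fully up. Stays where left; 1 to 2 N at the knob moves it. Clear of the notch's two yellow teeth (58 mm high) above about 0.7. The notch has 2.5 mm outward play: push the bolt home before lowering.
- handle_knob (a point): Centre of the red knob on the end of the bolt's handle, 60 mm from the bolt's axis: a cylinder 24 mm in diameter, 24 mm long along the stand's y; handle bar 12 mm thick. In the notch it is 45 mm above the table, at x = -60, y = -260 mm in the stand's frame.
- hook_a (a point): Free hook a: bottom of the hook, on its 8 mm bar's centre line, 135 mm from the rack's axis, 240 mm above the table. The bar slopes down from the hub (18 mm higher), is level for 18 mm here, then turns up: prong tip's top 22 mm higher, 24 mm farther out. Free hooks are 120 degrees apart; between them hang grey tins fixed to the rack. A tin's handle lies across the bar just inside the prong.
- hook_b (a point): Free hook b: bottom of the hook, on its 8 mm bar's centre line, 135 mm from the rack's axis, 240 mm above the table. The bar slopes down from the hub (18 mm higher), is level for 18 mm here, then turns up: prong tip's top 22 mm higher, 24 mm farther out. Free hooks are 120 degrees apart; between them hang grey tins fixed to the rack. A tin's handle lies across the bar just inside the prong.
- hook_c (a point): Free hook c: bottom of the hook, on its 8 mm bar's centre line, 135 mm from the rack's axis, 240 mm above the table. The bar slopes down from the hub (18 mm higher), is level for 18 mm here, then turns up: prong tip's top 22 mm higher, 24 mm farther out. Free hooks are 120 degrees apart; between them hang grey tins fixed to the rack. A tin's handle lies across the bar just inside the prong.
- red_tin_mid (a point): Red lidded ink tin on the table, 0.3 kg (may be absent): its centre, 56 mm above its underside. Body 80 mm in diameter, 50 mm high. Rigid handle over it, along its y: wire legs at y = +-47 mm, two level black grip bars (10 mm wide in x, 12 mm high, y = +-15 to +-51 mm, centre 100 mm above the underside), a steel peak between them; at least 44 mm of space under it.
- red_tin_eye (a point): Middle of the peak of the red tin's handle (10 mm bar, centre line), 112 mm above the tin's underside, z up the tin. This goes over the hook's bar, handle square to it; when hung it is about 9 mm above the hook's point.
- blue_tin_mid (a point): Blue lidded ink tin on the table, 0.3 kg (may be absent): its centre, 56 mm above its underside. Body 80 mm in diameter, 50 mm high. Rigid handle over it, along its y: wire legs at y = +-47 mm, two level black grip bars (10 mm wide in x, 12 mm high, y = +-15 to +-51 mm, centre 100 mm above the underside), a steel peak between them; at least 44 mm of space under it.
- blue_tin_eye (a point): Middle of the peak of the blue tin's handle (10 mm bar, centre line), 112 mm above the tin's underside, z up the tin. This goes over the hook's bar, handle square to it; when hung it is about 9 mm above the hook's point.
- yellow_tin_mid (a point): Yellow lidded ink tin on the table, 0.3 kg (may be absent): its centre, 56 mm above its underside. Body 80 mm in diameter, 50 mm high. Rigid handle over it, along its y: wire legs at y = +-47 mm, two level black grip bars (10 mm wide in x, 12 mm high, y = +-15 to +-51 mm, centre 100 mm above the underside), a steel peak between them; at least 44 mm of space under it.
- yellow_tin_eye (a point): Middle of the peak of the yellow tin's handle (10 mm bar, centre line), 112 mm above the tin's underside, z up the tin. This goes over the hook's bar, handle square to it; when hung it is about 9 mm above the hook's point.
- solvent_mid (a point): Bystander: amber bottle 170 mm high, 60 mm in diameter, at mid-height.
- tape_mid (a point): Bystander: roll of tape lying flat, 96 mm in diameter, 24 mm high, its centre.
- spatula_mid (a point): Bystander: ink spatula 200 mm long lying on the table; a point near its middle, 10 mm above the table.
There are look-alikes about, which are no part of the job. What is shaped like the part that bears red_tin_mid but orange or purple is not meant.

How it is judged:
By the outcome, as a careful person would: the job done as asked, in the order asked, and still so for the second after the job is handed in, with the robot touching nothing.
Of red_tin, blue_tin, yellow_tin only 2 to 3 are there at a start; the rules pass over those that are not, and their reading is None.
At some moment in a run one of red_tin, blue_tin, yellow_tin may be knocked a few centimetres aside while the robot is not near it.
It also fails if it takes over 210 s, if anything falls off the work surface, if the arm or the gripper's body presses on something with over 40 N, if the wrist force passes 120 N, or if a joint passes its speed limit or range.

ROBOT

A 6-joint arm with a two-finger parallel gripper is mounted at the origin on the work surface. World frame = base frame: x ahead of the robot, y to its left, z up, the work surface at z = 0. Lengths are in m, angles in rad, forces in N, time in s.
With the tool pointing down it reaches from about 0.35 to 0.85 m from the base axis. Payload 8.1 kg.
Tool frame: the origin (TCP) lies between the finger pads; the fingertips stand 11 mm ahead of it and the grasp point (between the pads) lies 8 mm behind it (finger_overhang is the distance from the TCP to the fingertips, in m); x points along the fingers, z is the direction in which the jaws open and shut, and the axes are right-handed (so a half turn about x gives the same grasp; the last joint's range is limited). The gripper opens to 85 mm and grips with 20 to 120 N. Pads are 22 mm wide; open, the fingers measure 114 mm over their backs; the gripper's body (76 mm by 85 mm) begins 54 mm behind the grasp point. The pads swing forward as they close: fully open they stand 13 mm farther back than shut.
Start: joints at [-1.221, 0.13, 1.488, -0, 1.523, -0.085], TCP at [0.253, -0.544, 0.242] pointing down, gripper open.
Joint ranges: [-2.96, 2.96], [-0.89, 2.26], [0.02, 2.5], [-1.34, 4.48], [0, 2.73], [-2.66, 2.66]. Speed limits (rad/s): [2.39, 2.39, 2.79, 3.14, 3.14, 3.14].

INTERFACE

Orientations are given as a rotation vector (axis times angle).
In Python, from plant import * gives the robot as it stands.
- The arm moves only by the shell command python3 -m pendant 'ROWS' [OPENING] [FORCE]. ROWS is JSON, a list of rows, each a list of 2 entries, a list of its own where there are three numbers: the shift along the tool's x, y, z in m, then the turn, a rotation vector about the tool's x, y, z in rad. In form: [[[dx, dy, dz], [wx, wy, wz]], ...]. A call has exactly 5 rows; each row shifts and turns the pose as measured when the row begins, along the tool's axes as they then stand; what a row does not reach is not made up. A row lasts 1/8 s, in which the tool goes at most 62.5 mm and 10.7 degrees, less where a joint would pass 70% of its speed; a pose out of reach is approached as far as the arm can. A call with a gripper value outside its range is refused whole. OPENING is the finger opening in m, from 0 to 0.0854, set as the call begins (- or left out, the last holds). The fingers move at their own pace and stop on an object; FORCE is the grip in N (left out, the last holds). Time passes only in rows, so rows that do not move let the fingers close, or fill a call up. It gives the time, the measured TCP pose, the force and the opening at its end, in the units of the state.
- sense(): the state, without advancing time (a new reading comes with each control period).
- grab_frame(name): name is "scene" or "top" or "wrist"; returns (picture, depth): 384x512x3 uint8, red, green, blue; 384x512 float32, m along the optical axis (not along the pixel's ray), 0 where there is no reading.
- camera_info(name): a dict with "fx", "fy", "cx", "cy" (pixels), "rvec" (rotation vector, rad) and "tvec" (3), from world to camera coordinates, as OpenCV has them. Camera axes: x right, y down, z forward; pixel columns grow to the right and rows downward; lengths in m; the calibration is good to about 2 mm. A picture is of the moment at which its call begins: read the wrist's pose just before it. camera_info takes no time and is no camera call; for the wrist camera it gives the pose at the moment of the call.
- job_done(): hands the job in, once; it reports no verdict.
The state is a dict: "time_s": time; "joints": joint angles; "joint_velocities": joint speeds; "joint_torque": joint torques, N m; "eef_pos": TCP position; "orientation": TCP orientation; "ft_force": force on the tool from outside, world axes, zero at the start; "ft_torque": the same for the moment, N m; "gripper_width": finger opening in m.
Only numpy, scipy, OpenCV 4.12 (cv2) and the standard library are available. Lean on these libraries where they do the work, as an engineer would, in place of code of your own. Each camera call takes 0.05 s, during which the arm holds its last target.

## Working session

There is one attempt and no reset: what is moved stays moved. The work goes in short steps, Python scripts to look and compute and a shell command to move; the robot and the scene stay as the last step left them, time stands still between calls to the robot, and variables do not carry over. Pictures are saved under pics/ and viewed, and the job is handed in when it is done.

```bash
ls -la; mkdir -p pics; cat > h.py <<'E'
from plant import *
import numpy as np, cv2
from scipy.spatial.transform import Rotation as R
def cam(n):
    c=camera_info(n); return c,R.from_rotvec(np.array(c['rvec']).ravel()).as_matrix(),np.array(c['tvec']).ravel()
def grab(n,tag):
    c=camera_info(n); p,d=grab_frame(n)
    cv2.imwrite(f'pics/{tag}.png',p[:,:,::-1]); np.savez(f'{tag}.npz',p=p,d=d,**{k:np.array(v) for k,v in c.items() if k in('fx','fy','cx','cy','rvec','tvec')})
def load(tag): return np.load(f'{tag}.npz')
def pt(f,u,v,win=1,z=None):
    Rm=R.from_rotvec(f['rvec'].ravel()).as_matrix(); t=f['tvec'].ravel()
    ray=np.array([(u-f['cx'])/f['fx'],(v-f['cy'])/f['fy'],1.])
    if z is None:
        a=f['d'][int(v)-win:int(v)+win+1,int(u)-win:int(u)+win+1]; d=np.median(a[a>0]); return Rm.T@(ray*d-t)
    o=-Rm.T@t; r=Rm.T@ray; return o+r*(z-o[2])/r[2]
def pix(f,X):
    Rm=R.from_rotvec(f['rvec'].ravel()).as_matrix(); c=Rm@np.array(X)+f['tvec'].ravel()
    return np.array([f['fx']*c[0]/c[2]+f['cx'],f['fy']*c[1]/c[2]+f['cy']])
def cloud(f):
    Rm=R.from_rotvec(f['rvec'].ravel()).as_matrix(); d=f['d']; v,u=np.mgrid[:d.shape[0],:d.shape[1]]
    P=np.stack([(u-f['cx'])/f['fx']*d,(v-f['cy'])/f['fy']*d,d],-1)
    return (P-f['tvec'].ravel())@Rm
def crop(tag,x0,y0,x1,y1,s,out):
    im=cv2.imread(f'pics/{tag}.png')[y0:y1,x0:x1]; cv2.imwrite(f'pics/{out}.png',cv2.resize(im,None,fx=s,fy=s,interpolation=cv2.INTER_CUBIC))
E
python3 - <<'E'
from h import *
for n in('scene','top','wrist'): grab(n,n+'0')
s=sense(); print(s['time_s'],s['eef_pos'],s['orientation'],R.from_rotvec(s['orientation']).as_matrix().round(3),s['ft_force'])
for n in('scene','top','wrist'):
    c,Rm,t=cam(n); print(n,c['fx'],-Rm.T@t,Rm[2])
E
```

```text
total 12
drwxr-xr-x  3 agent agent 4096 Dec  7 06:14 .
drwxr-xr-x 23 root  root  4096 Dec  7 06:14 ..
drwxr-xr-x  2 agent agent 4096 Dec  7 06:14 pics
0.15 [ 0.25260228 -0.54378742  0.2414908 ] [ 0.88411884  1.38520085 -0.88271807] [[-0.     0.907  0.421]
 [ 0.001  0.421 -0.907]
 [-1.     0.    -0.001]] [0.32728642 0.6271373  1.41636872]
scene 407.6964437241564 [0.54887824 0.83434411 1.14919743] [-0.02724119 -0.62570469 -0.77958422]
top 496.6991308154613 [0.28797819 0.07785246 1.39956571] [ 0.18979244  0.00455788 -0.98181366]
wrist 304.3367183390075 [ 0.32695327 -0.51003487  0.37287431] [-0.28769165 -0.13258738 -0.94850098]
```

View pics/scene0.png

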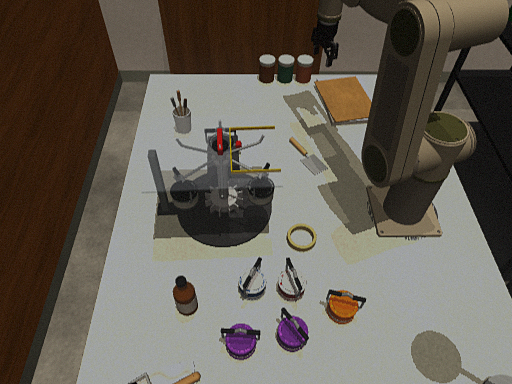

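View pics/top0.png

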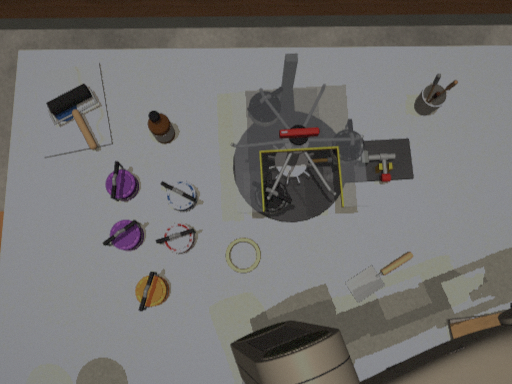

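View pics/wrist0.png

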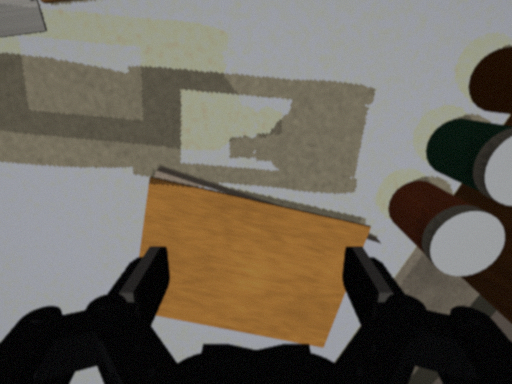

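```bash
python3 - <<'E'
from h import *
crop('top0',220,50,430,230,3.8,'t0c'); crop('top0',90,140,280,310,4,'t0d'); crop('scene0',120,80,320,260,4,'s0c'); crop('scene0',170,230,380,370,3.8,'s0d')
f=load('top0')
for n,u,v in [('knobL',284,133),('knobR',315,132),('knobM',300,132),('y1',262,150),('y2',338,149),('y3',342,206),('y4',265,210),('hk',386,178),('lid blue',180,195),('lid red',180,237),('bot',155,117),('tape',243,240),('post',290,60),('tongue',370,150)]:
    print(n,pt(f,u,v).round(3))
E
```

```text
knobL [0.619 0.014 0.332]
knobR [ 0.622 -0.056  0.329]
knobM [ 0.622 -0.022  0.329]
y1 [0.592 0.063 0.288]
y2 [ 0.593 -0.113  0.287]
y3 [ 0.46  -0.117  0.284]
y4 [0.467 0.056 0.188]
hk [ 0.573 -0.282  0.055]
lid blue [0.53  0.287 0.054]
lid red [0.415 0.285 0.049]
bot [0.716 0.339 0.168]
tape [0.408 0.115 0.021]
post [ 0.817 -0.007  0.284]
tongue [ 0.666 -0.253  0.009]
```

View pics/t0c.png

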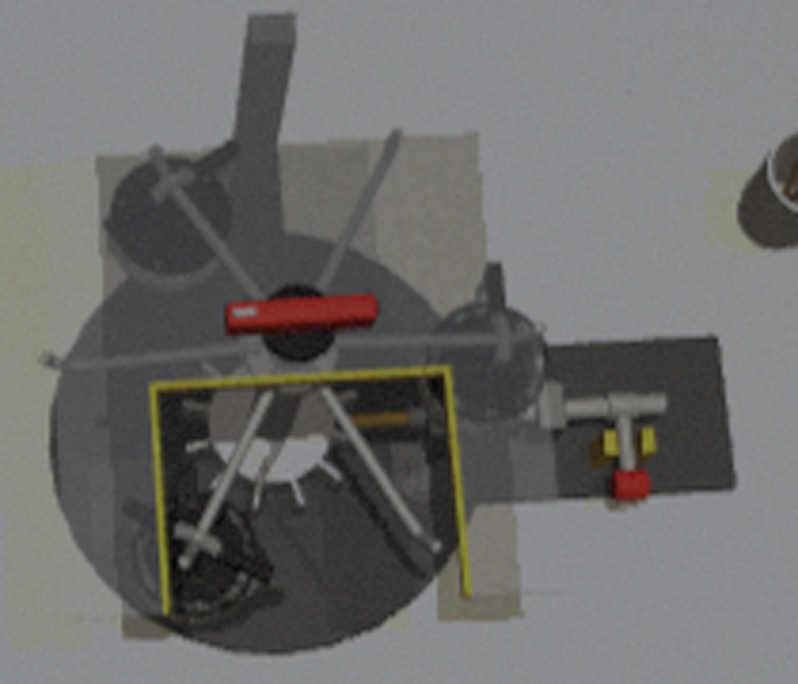

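View pics/t0d.png

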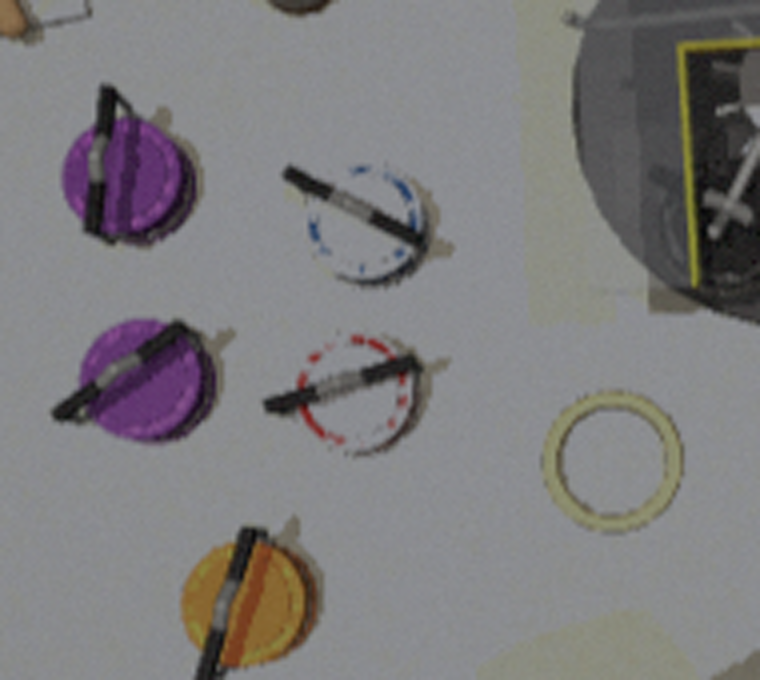

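View pics/s0c.png

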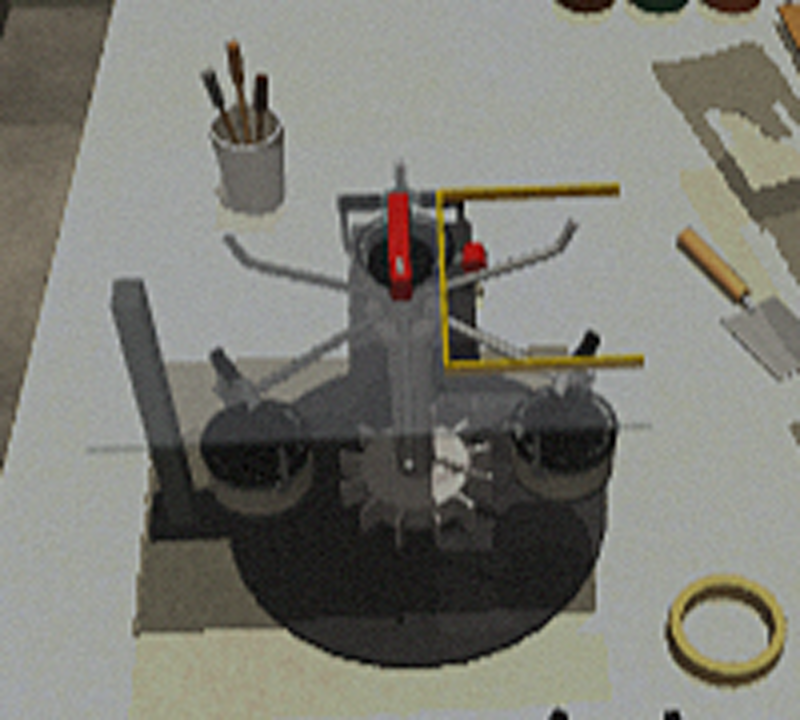

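View pics/s0d.png

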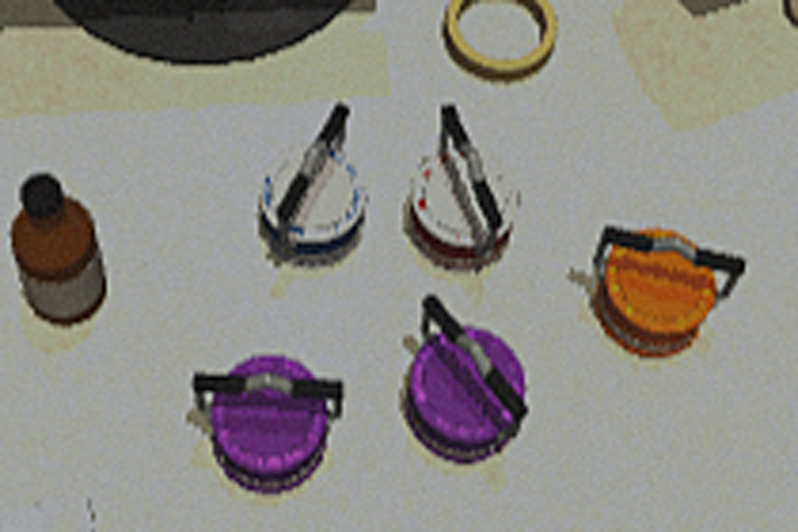

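```bash
python3 - <<'E'
from h import *
for tag in('top0','scene0'):
    f=load(tag);C=cloud(f);p=f['p'].astype(int);h=cv2.cvtColor(f['p'],cv2.COLOR_RGB2HSV)
    print(tag)
    red=((h[...,0]<8)|(h[...,0]>172))&(h[...,1]>150)&(h[...,2]>60)
    k=red&(C[...,2]>.3)&(C[...,0]>.5)
    P=C[k]; top=P[P[:,2]>.325]; print('knob n',len(top),np.median(top,0),top.min(0),top.max(0)); 
    r=cv2.minAreaRect((top[:,:2]*1000).astype(np.float32)); print(r)
    k=red&(C[...,2]<.09)&(C[...,2]>.03)&(C[...,1]<-.2); P=C[k]; print('hk',len(P),P.mean(0),P.min(0),P.max(0))
    ye=(abs(h[...,0].astype(int)-28)<7)&(h[...,1]>120)&(C[...,2]>.27)&(C[...,2]<.3)
    P=C[ye]; print('yel',len(P),P.min(0),P.max(0))
    # edges
    x0=np.median(P[(P[:,1]<.04)&(P[:,1]>-.09)],0); print(x0)
    if len(P)>50:
        b=P[(P[:,0]>.575)&(P[:,1]<.05)&(P[:,1]>-.1)]; a=np.polyfit(b[:,1],b[:,0],1) if len(b)>5 else 0; print('back edge x=a*y+b',a)
        for lo,hi in((.03,.1),(-.15,-.08)):
            b=P[(P[:,0]<.575)&(P[:,1]>lo)&(P[:,1]<hi)]; print('side',len(b),np.polyfit(b[:,0],b[:,1],1) if len(b)>5 else 0, b.mean(0) if len(b) else 0)
E
```

```text
top0
knob n 233 [ 0.62216847 -0.02231503  0.32930209] [ 0.61281188 -0.06311667  0.32503674] [0.63221085 0.02298501 0.3369528 ]
((623.4260864257812, -20.133460998535156), (16.737234115600586, 86.9477767944336), 4.010203838348389)
hk 61 [ 0.57596318 -0.28182672  0.05437985] [ 0.56783344 -0.29400034  0.04648857] [ 0.58621391 -0.2696201   0.06112252]
yel 399 [ 0.45024527 -0.119366    0.27864793] [0.60169344 0.07003194 0.29383296]
[ 0.59386155 -0.02716159  0.28678968]
back edge x=a*y+b [-0.05109918  0.59234923]
side 86 [0.05057967 0.03867884] [0.51133149 0.06454182 0.28686268]
side 102 [ 0.05042368 -0.14105812] [ 0.51971108 -0.11485237  0.28652033]
scene0
knob n 110 [ 0.62364866 -0.01398926  0.33045746] [ 0.54887824 -0.06060943  0.32575533] [0.63129227 0.83434411 1.14919743]
((591.8696899414062, 387.1900939941406), (15.6705961227417, 898.29541015625), 4.4923858642578125)
hk 47 [ 0.5134681  -0.40876999  0.05326048] [ 0.26162537 -0.73478918  0.03430893] [ 1.48613848 -0.26701182  0.0784919 ]
yel 236 [ 0.17228421 -0.59820581  0.27328092] [0.59883831 0.11643196 0.29921288]
[ 0.5937116  -0.00784859  0.28780286]
back edge x=a*y+b [-0.05001696  0.59271093]
side 98 [0.00860507 0.06157107] [0.46548083 0.06557657 0.28736632]
side 42 [ 0.05111125 -0.14092129] [ 0.51665023 -0.11451466  0.28604717]
```

```bash
cat >> h.py <<'E'
O=np.array([.623,-.0205]); YAW=.0505
def S(x,y,z=None):
    c,s=np.cos(YAW),np.sin(YAW); p=O+[c*x-s*y,s*x+c*y]
    return np.array([*p,z]) if z is not None else p
def Rh(h): return np.array([[0,-np.sin(h),np.cos(h)],[0,np.cos(h),np.sin(h)],[-1,0,0]])
def plan(pos,h,vmax=.06,wmax=.18,n=None):
    s=sense(); p0=np.array(s['eef_pos']); R0=R.from_rotvec(s['orientation']); R1=R.from_matrix(Rh(h)); pos=np.array(pos,float)
    rv=(R0.inv()*R1).as_rotvec(); D=np.linalg.norm(pos-p0); a=np.linalg.norm(rv)
    if n is None: n=max(1,int(np.ceil(max(D/vmax,a/wmax)-.02)))
    Z=R0.as_matrix()[:,2]; print('t',round(s['time_s'],2),'at',p0.round(4),'h',np.arctan2(Z[1],Z[0]).round(3),'grip',round(s['gripper_width'],4),'F',np.round(s['ft_force'],1),'D',D.round(4),'n',n)
    print([[ [float(v) for v in np.round((R0*R.from_rotvec(rv*i/n)).inv().apply((pos-p0)/n),4)],[float(v) for v in np.round(rv/n,3)]] for i in range(n)])
E
python3 - <<'E'
from h import *
print(S(-.06,-.26))
plan([.576,-.283,.13],-1.52)
E
```

```text
[ 0.57620091 -0.28319725]
t 0.15 at [ 0.2526 -0.5438  0.2415] h -1.136 grip 0.0855 F [0.3 0.6 1.4] D 0.4301 n 8
[[[0.014, 0.0504, -0.0125], [0.048, -0.0, 0.0]], [[0.014, 0.0497, -0.0149], [0.048, -0.0, 0.0]], [[0.014, 0.049, -0.0173], [0.048, -0.0, 0.0]], [[0.014, 0.0481, -0.0196], [0.048, -0.0, 0.0]], [[0.014, 0.0471, -0.0219], [0.048, -0.0, 0.0]], [[0.0139, 0.046, -0.0242], [0.048, -0.0, 0.0]], [[0.0139, 0.0448, -0.0263], [0.048, -0.0, 0.0]], [[0.0139, 0.0434, -0.0284], [0.048, -0.0, 0.0]]]
```

```bash
python3 -m pendant '[[[0.014,0.050,-0.0125],[0.048,0,0]],[[0.014,0.050,-0.015],[0.048,0,0]],[[0.014,0.049,-0.017],[0.048,0,0]],[[0.014,0.048,-0.020],[0.048,0,0]],[[0.014,0.047,-0.022],[0.048,0,0]]]' 0.05 60; python3 -c "
from h import *
plan([.576,-.283,.13],-1.52)"
```

```text
time_s: 0.78
eef_pos: [0.4575, -0.3801, 0.1693]
orientation: [1.075, 1.289, -1.077]
ft_force: [0.2, -1.0, 0.9]
gripper_width: 0.0497
t 0.78 at [ 0.4575 -0.3801  0.1693] h -1.391 grip 0.0497 F [ 0.2 -1.   0.9] D 0.1582 n 3
[[[0.0131, 0.0447, -0.0248], [0.043, 0.0, 0.0]], [[0.0131, 0.0436, -0.0267], [0.043, 0.0, 0.0]], [[0.0131, 0.0424, -0.0285], [0.043, 0.0, 0.0]]]
```

```bash
python3 -m pendant '[[[0.013,0.045,-0.025],[0.043,0,0]],[[0.013,0.0435,-0.027],[0.043,0,0]],[[0.013,0.042,-0.0285],[0.043,0,0]],[[0,0,0],[0,0,0]],[[0,0,0],[0,0,0]]]'; python3 -c "
from h import *
plan([.576,-.283,.13],-1.52)
grab('wrist','w1');grab('top','top1')
f=load('w1')
C=cloud(f);h=cv2.cvtColor(f['p'],cv2.COLOR_RGB2HSV)
red=((h[...,0]<8)|(h[...,0]>172))&(h[...,1]>150)&(h[...,2]>60)&(C[...,2]>.05)&(C[...,2]<.07)
P=C[red];print(len(P),P.mean(0),P.min(0),P.max(0), np.median(P,0))
"
```

```text
time_s: 1.4
eef_pos: [0.5801, -0.2748, 0.1253]
orientation: [1.171, 1.238, -1.174]
ft_force: [0.1, -0.6, -0.4]
gripper_width: 0.0501
t 1.4 at [ 0.5801 -0.2748  0.1253] h -1.52 grip 0.0501 F [ 0.1 -0.6 -0.4] D 0.0103 n 1
[[[-0.0047, -0.0045, 0.008], [0.0, -0.003, 0.005]]]
783 [ 0.57963645 -0.2839672   0.05482176] [ 0.56868202 -0.29518764  0.05005113] [ 0.5883766  -0.27284784  0.05790736] [ 0.58006807 -0.28400672  0.05531477]
```

View pics/w1.png

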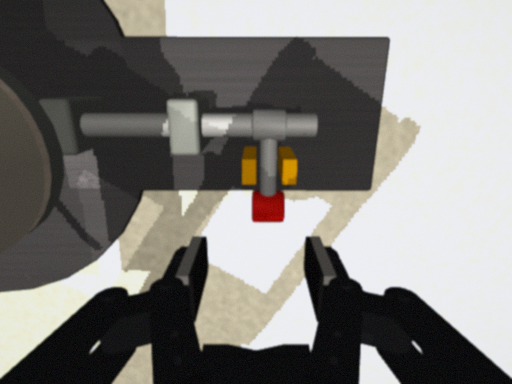

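View pics/top1.png

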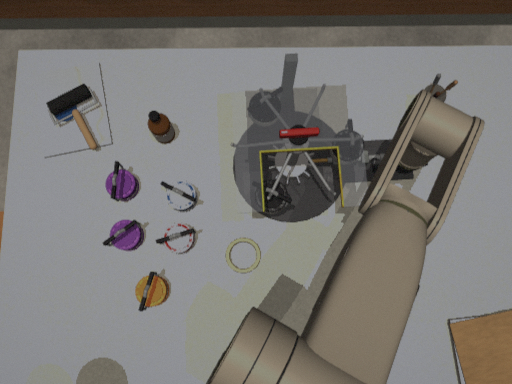

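```bash
python3 -m pendant '[[[0.0,-0.0035,0.0083],[0,0,0]],[[0.035,0,0],[0,0,0]],[[0.035,0,0],[0,0,0]],[[0.013,0,0],[0,0,0]],[[0,0,0],[0,0,0]]]'; python3 -c "
from h import *
plan([.577,-.2835,.038],-1.52)"
```

```text
time_s: 2.12
eef_pos: [0.5746, -0.2919, 0.045]
orientation: [1.176, 1.227, -1.178]
ft_force: [-0.2, -0.6, -0.1]
gripper_width: 0.0501
t 2.12 at [ 0.5746 -0.2919  0.045 ] h -1.528 grip 0.0501 F [-0.2 -0.6 -0.1] D 0.0111 n 1
[[[0.0069, 0.0028, -0.0083], [-0.008, 0.002, -0.0]]]
```

```bash
python3 -m pendant '[[[0.006,0.002,-0.007],[0,0,0]],[[0,0,0],[0,0,0]],[[0,0,0],[0,0,0]],[[0,0,0],[0,0,0]],[[0,0,0],[0,0,0]]]'; python3 -c "
from h import *
plan([.577,-.2835,.038],-1.52)"
```

```text
time_s: 2.75
eef_pos: [0.579, -0.2859, 0.0435]
orientation: [1.176, 1.22, -1.176]
ft_force: [-0.2, 1.3, 0.3]
gripper_width: 0.05
t 2.75 at [ 0.579  -0.2859  0.0435] h -1.528 grip 0.05 F [-0.2  1.3  0.3] D 0.0063 n 1
[[[0.0055, -0.0019, -0.0026], [-0.008, 0.006, -0.006]]]
```

```bash
python3 -m pendant '[[[0.005,-0.002,-0.003],[0,0,0]],[[0.003,0,0],[0,0,0]],[[0,0,0],[0,0,0]],[[0,0,0],[0,0,0]],[[0,0,0],[0,0,0]]]'; python3 -m pendant '[[[0,0,0],[0,0,0]],[[0,0,0],[0,0,0]],[[0,0,0],[0,0,0]],[[0,0,0],[0,0,0]],[[0,0,0],[0,0,0]]]' 0.01 25; python3 -c "
from h import *
plan([.577,-.2835,.038],-1.52)"
```

```text
time_s: 3.38
eef_pos: [0.5765, -0.2827, 0.0346]
orientation: [1.176, 1.221, -1.176]
ft_force: [-0.1, -0.5, -0.4]
gripper_width: 0.05
time_s: 4.0
eef_pos: [0.5766, -0.2835, 0.0349]
orientation: [1.175, 1.22, -1.176]
ft_force: [-0.1, -0.9, 0.6]
gripper_width: 0.0237
t 4.0 at [ 0.5766 -0.2835  0.0349] h -1.528 grip 0.0237 F [-0.1 -0.9  0.6] D 0.0032 n 1
[[[-0.0031, 0.0005, 0.0001], [-0.008, 0.007, -0.006]]]
```

```bash
python3 -m pendant '[[[-0.0137,0.0016,0],[0,0,0]],[[-0.0129,0.0046,0],[0,0,0]],[[-0.0116,0.0075,0],[0,0,0]],[[-0.0095,0.0099,0],[0,0,0]],[[-0.0071,0.0119,0],[0,0,0]]]'; python3 -c "
from h import *
plan([.6126,-.2817,.0897],-1.528)"
```

```text
time_s: 4.62
eef_pos: [0.6073, -0.2819, 0.0875]
orientation: [1.173, 1.23, -1.185]
ft_force: [-5.0, -3.4, -2.4]
gripper_width: 0.0234
t 4.62 at [ 0.6073 -0.2819  0.0875] h -1.53 grip 0.0234 F [-5.  -3.4 -2.4] D 0.0058 n 1
[[[-0.0022, 0.0053, 0.0], [-0.002, 0.004, 0.007]]]
```

```bash
python3 -m pendant '[[[0,0.002,0.009],[0,0,0]],[[0,0,0.010],[0,0,0]],[[0,0,0.010],[0,0,0]],[[0,0,0.008],[0,0,0]],[[0,0,0.005],[0,0,0]]]'; python3 -c "
from h import *
plan([.6096,-.3269,.0897],-1.528)"
```

```text
time_s: 5.25
eef_pos: [0.6115, -0.3225, 0.0888]
orientation: [1.173, 1.236, -1.184]
ft_force: [-2.6, 3.9, -1.4]
gripper_width: 0.0233
t 5.25 at [ 0.6115 -0.3225  0.0888] h -1.528 grip 0.0233 F [-2.6  3.9 -1.4] D 0.0049 n 1
[[[-0.0009, -0.0021, 0.0043], [0.0, -0.001, 0.009]]]
```

```bash
python3 -m pendant '[[[0,0,0],[0,0,0]],[[0,0,0],[0,0,0]],[[-0.02,0,0],[0,0,0]],[[-0.06,0,0],[0,0,0]],[[-0.06,0,0],[0,0,0]]]' 0.05; python3 -c "
from h import *
grab('scene','s2')
f=load('s2')
h=cv2.cvtColor(f['p'],cv2.COLOR_RGB2HSV);C=cloud(f)
red=((h[...,0]<8)|(h[...,0]>172))&(h[...,1]>150)&(C[...,2]<.13)&(C[...,2]>.03)&(C[...,1]<-.2)&(C[...,1]>-.5)&(C[...,0]>.4)
print(C[red].mean(0))
crop('s2',120,80,320,260,4,'s2c')
plan([.600,-.25,.42],-1.53)"
```

```text
time_s: 5.88
eef_pos: [0.6112, -0.3219, 0.2297]
orientation: [1.174, 1.242, -1.186]
ft_force: [-0.2, -0.9, 0.5]
gripper_width: 0.0501
[ 1.48842502 -0.43016557  0.07727934]
t 5.92 at [ 0.6142 -0.3236  0.2411] h -1.528 grip 0.05 F [ 1.5 -0.4  7.4] D 0.194 n 4
[[[-0.0448, -0.0029, -0.0184], [0.001, 0.001, 0.001]], [[-0.0448, -0.0028, -0.0184], [0.001, 0.001, 0.001]], [[-0.0448, -0.0028, -0.0184], [0.001, 0.001, 0.001]], [[-0.0448, -0.0028, -0.0185], [0.001, 0.001, 0.001]]]
```

View pics/s2.png

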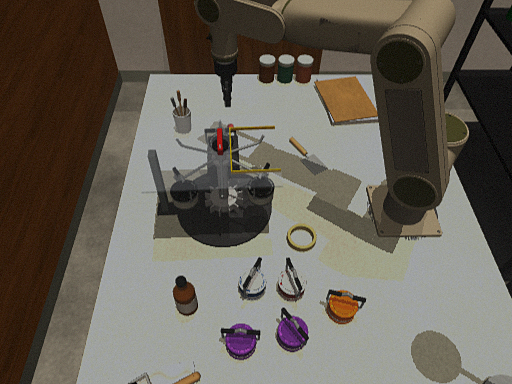

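```bash
python3 -m pendant '[[[-0.045,0,-0.02],[0,0,0]],[[-0.05,0,-0.02],[0,0,0]],[[-0.045,0,-0.02],[-0.15,0,0]],[[-0.02,0,-0.02],[-0.17,0,0]],[[0,0,-0.02],[-0.18,0,0]]]'; python3 -c "
from h import *
plan([.623,-.0205,.42],.06)"
```

```text
time_s: 6.55
eef_pos: [0.6008, -0.2225, 0.4197]
orientation: [0.786, 1.403, -0.792]
ft_force: [-0.5, -0.0, -0.9]
gripper_width: 0.0503
t 6.55 at [ 0.6008 -0.2225  0.4197] h -1.015 grip 0.0503 F [-0.5 -0.  -0.9] D 0.2032 n 6
[[[-0.0004, 0.0209, -0.0267], [-0.179, 0.003, 0.001]], [[-0.0003, 0.0253, -0.0225], [-0.179, 0.003, 0.001]], [[-0.0002, 0.0289, -0.0176], [-0.179, 0.003, 0.001]], [[-0.0001, 0.0316, -0.0122], [-0.179, 0.003, 0.001]], [[-0.0001, 0.0333, -0.0064], [-0.179, 0.003, 0.001]], [[-0.0001, 0.0339, -0.0003], [-0.179, 0.003, 0.001]]]
```

```bash
python3 -m pendant '[[[0,0.021,-0.027],[-0.18,0,0]],[[0,0.025,-0.0225],[-0.18,0,0]],[[0,0.029,-0.0175],[-0.18,0,0]],[[0,0.0315,-0.012],[-0.18,0,0]],[[0,0.033,-0.0065],[-0.18,0,0]]]'; python3 -m pendant '[[[0,0.020,0],[-0.15,0,0]],[[0,0.0,0],[0,0,0]],[[0,0,0],[0,0,0]],[[0,0,0],[0,0,0]],[[0,0,0],[0,0,0]]]';python3 -c "
from h import *
plan([.623,-.0205,.42],.06)
grab('wrist','w3'); plan([.623,-.0205,.312],.06)
f=load('w3');C=cloud(f);h=cv2.cvtColor(f['p'],cv2.COLOR_RGB2HSV)
red=((h[...,0]<8)|(h[...,0]>172))&(h[...,1]>150)&(h[...,2]>60)&(C[...,2]>.325)&(C[...,2]<.34)
P=C[red];print(len(P),cv2.minAreaRect((P[:,:2]*1000).astype(np.float32)),P.mean(0),P.min(0),P.max(0))
"
```

```text
time_s: 7.18
eef_pos: [0.6162, -0.0494, 0.4294]
orientation: [0.055, 1.538, -0.08]
ft_force: [0.3, 1.0, -0.7]
gripper_width: 0.0499
time_s: 7.8
eef_pos: [0.6175, -0.0281, 0.4349]
orientation: [-0.066, 1.532, 0.036]
ft_force: [-0.5, -0.4, -0.2]
gripper_width: 0.0502
t 7.8 at [ 0.6175 -0.0281  0.4349] h 0.065 grip 0.0502 F [-0.5 -0.4 -0.2] D 0.0175 n 1
[[[0.0149, 0.0075, 0.0054], [0.005, 0.037, 0.021]]]
t 7.85 at [ 0.6175 -0.0281  0.4348] h 0.066 grip 0.0495 F [0.  0.5 0.2] D 0.1231 n 3
[[[0.0409, 0.0033, 0.0005], [0.002, 0.012, 0.007]], [[0.0409, 0.003, 0.001], [0.002, 0.012, 0.007]], [[0.0409, 0.0027, 0.0015], [0.002, 0.012, 0.007]]]
1821 ((623.7816162109375, -20.459800720214844), (15.556029319763184, 89.12995910644531), 3.370939016342163) [ 0.62339861 -0.01938413  0.33015549] [ 0.61428382 -0.06493987  0.32531547] [0.63363396 0.02407447 0.33264665]
```

View pics/w3.png

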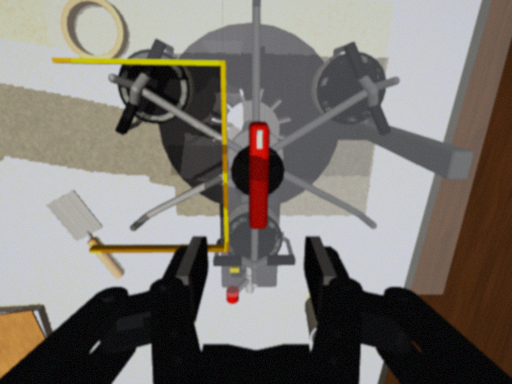

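```bash
python3 -m pendant '[[[0.015,0.007,0.006],[0.005,0.035,0.02]],[[0.035,0,0],[0,0,0]],[[0.035,0,0],[0,0,0]],[[0.02,0,0],[0,0,0]],[[0.01,0,0],[0,0,0]]]' 0.045; python3 -c "
from h import *
plan([.6235,-.0205,.312],.06)"
```

```text
time_s: 8.48
eef_pos: [0.6245, -0.0235, 0.3175]
orientation: [-0.043, 1.567, 0.042]
ft_force: [-0.3, 0.8, 0.6]
gripper_width: 0.0451
t 8.47 at [ 0.6245 -0.0235  0.3175] h 0.054 grip 0.0451 F [-0.3  0.8  0.6] D 0.0063 n 1
[[[0.0055, 0.003, -0.0008], [-0.006, 0.003, 0.001]]]
```

```bash
python3 -m pendant '[[[0.004,0.003,-0.0008],[0,0,0]],[[0,0,0],[0,0,0]],[[0,0,0],[0,0,0]],[[0,0,0],[0,0,0]],[[0,0,0],[0,0,0]]]' 0.005 60;python3 -m pendant '[[[0,0,0],[0.12,0,0]],[[0,0,0],[0.12,0,0]],[[0,0,0],[0.12,0,0]],[[0,0,0],[0.10,0,0]],[[0,0,0],[0.04,0,0]]]'; python3 -c "
from h import *
plan([.6235,-.0205,.312],.0505-.5236)"
```

```text
time_s: 9.1
eef_pos: [0.6235, -0.0221, 0.3192]
orientation: [-0.042, 1.563, 0.038]
ft_force: [-2.2, 0.8, -1.3]
gripper_width: 0.0146
time_s: 9.72
eef_pos: [0.6229, -0.022, 0.3192]
orientation: [0.363, 1.535, -0.365]
ft_force: [-2.4, 0.8, -2.0]
gripper_width: 0.0149
t 9.72 at [ 0.6229 -0.022   0.3192] h -0.464 grip 0.0149 F [-2.4  0.8 -2. ] D 0.0074 n 1
[[[0.0072, 0.0016, -0.0002], [0.009, 0.006, 0.0]]]
```

```bash
python3 -m pendant '[[[0,0,0],[0,0,0]],[[0,0,0],[0,0,0]],[[-0.03,0,0],[0,0,0]],[[-0.04,0,0],[0,0,0]],[[-0.04,0,0],[0,0,0]]]' 0.045; python3 - <<'E'
from h import *
f=load('top1');C=cloud(f)
import itertools
for nm,cx,cy in (('blue',.53,.287),('red',.415,.285)):
    m=(np.hypot(C[...,0]-cx,C[...,1]-cy)<.075)
    b=m&(C[...,2]>.093)&(C[...,2]<.125); P=C[b]; r=cv2.minAreaRect((P[:,:2]*1000).astype(np.float32)); print(nm,'handle',len(P),r,P.mean(0))
    l=m&(C[...,2]>.052)&(C[...,2]<.08); Q=C[l]; print(' lid',len(Q),cv2.minEnclosingCircle((Q[:,:2]*1000).astype(np.float32)),np.median(Q,0))
E
```

```text
time_s: 10.35
eef_pos: [0.622, -0.022, 0.4288]
orientation: [0.36, 1.539, -0.364]
ft_force: [-0.5, 0.3, -0.3]
gripper_width: 0.045
blue handle 150 ((531.1892700195312, 286.79241943359375), (101.91325378417969, 10.449319839477539), 62.111534118652344) [0.53058231 0.28616973 0.10559078]
 lid 117 ((528.9593505859375, 285.916015625), 48.79252624511719) [0.52748491 0.28507499 0.05324854]
red handle 158 ((412.7351379394531, 291.93377685546875), (10.475343704223633, 101.7606430053711), 17.375675201416016) [0.41263041 0.29168408 0.10567601]
 lid 153 ((411.6040344238281, 290.5928955078125), 49.6190071105957) [0.40606678 0.28947643 0.05327573]
```

```bash
python3 - <<'E'
from h import *
grab('scene','s4')
crop('s4',120,80,320,260,4,'s4c')
plan([.516,.258,.25],-.487)
E
```

```text
t 10.4 at [ 0.6227 -0.0221  0.4359] h -0.461 grip 0.0448 F [-1.7 -0.2  4.4] D 0.3527 n 6
[[[0.0306, 0.0339, -0.037], [0.004, 0.002, -0.0]], [[0.0307, 0.0337, -0.0371], [0.004, 0.002, -0.0]], [[0.0307, 0.0336, -0.0372], [0.004, 0.002, -0.0]], [[0.0308, 0.0334, -0.0373], [0.004, 0.002, -0.0]], [[0.0309, 0.0333, -0.0374], [0.004, 0.002, -0.0]], [[0.0309, 0.0331, -0.0375], [0.004, 0.002, -0.0]]]
```

View pics/s4c.png

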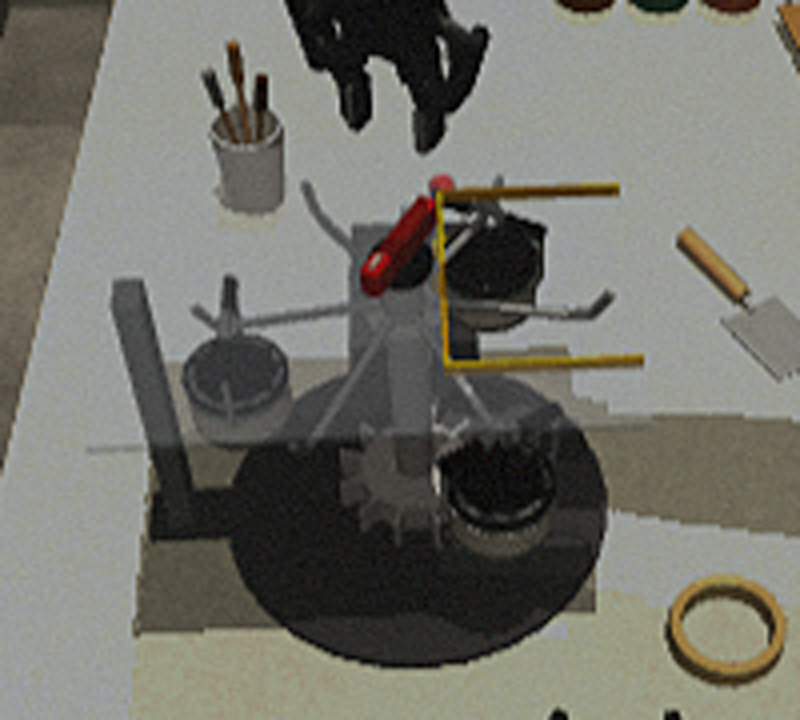

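```bash
python3 -m pendant '[[[0.0,0.034,-0.037],[0,0,0]],[[0.02,0.034,-0.037],[0,0,0]],[[0.03,0.034,-0.037],[0,0,0]],[[0.04,0.034,-0.037],[0,0,0]],[[0.04,0.033,-0.037],[0.01,0,0]]]'; python3 -c "
from h import *
plan([.516,.258,.20],-.487)"
```

```text
time_s: 11.02
eef_pos: [0.5385, 0.2113, 0.3113]
orientation: [0.375, 1.509, -0.368]
ft_force: [0.7, 0.4, 0.0]
gripper_width: 0.0448
t 11.03 at [0.5385 0.2113 0.3113] h -0.475 grip 0.0448 F [0.7 0.4 0. ] D 0.1228 n 3
[[[0.0368, 0.01, -0.0148], [0.004, 0.009, -0.004]], [[0.0369, 0.0101, -0.0145], [0.004, 0.009, -0.004]], [[0.037, 0.0102, -0.0142], [0.004, 0.009, -0.004]]]
```

```bash
python3 -m pendant '[[[0.037,0.008,-0.012],[0.004,0.009,-0.004]],[[0.037,0.008,-0.01],[0.004,0.009,-0.004]],[[0.025,0.006,-0.006],[0.004,0.009,-0.004]],[[0,0,0],[0,0,0]],[[0,0,0],[0,0,0]]]'; python3 - <<'E'
from h import *
grab('wrist','w5'); grab('top','top5')
plan([.516,.258,.092],-.487)
for tag in('w5','top5'):
    f=load(tag);C=cloud(f)
    for nm,cx,cy in (('blue',.53,.287),('red',.415,.285)):
        m=(np.hypot(C[...,0]-cx,C[...,1]-cy)<.075)
        b=m&(C[...,2]>.093)&(C[...,2]<.125); P=C[b]
        if len(P)>20: print(tag,nm,'handle',len(P),cv2.minAreaRect((P[:,:2]*1000).astype(np.float32)),P.mean(0),P[:,2].max())
E
```

```text
time_s: 11.65
eef_pos: [0.5229, 0.2479, 0.208]
orientation: [0.375, 1.539, -0.376]
ft_force: [0.3, -0.0, -0.1]
gripper_width: 0.0451
t 11.75 at [0.5231 0.2479 0.2083] h -0.479 grip 0.0449 F [ 0.   0.5 -0.4] D 0.1169 n 2
[[[0.0581, 0.0029, -0.0055], [0.004, -0.0, -0.0]], [[0.0581, 0.0028, -0.0055], [0.004, -0.0, -0.0]]]
w5 blue handle 1718 ((532.0570678710938, 286.0894775390625), (100.43104553222656, 10.027824401855469), 62.08003616333008) [0.53377501 0.28894876 0.10693021] 0.11781205655354558
w5 red handle 1984 ((414.3211669921875, 291.1044006347656), (11.001906394958496, 101.77497863769531), 17.738988876342773) [0.41528987 0.29347093 0.10527529] 0.1173908434827941
top5 blue handle 43 ((514.1751098632812, 254.6876220703125), (28.16534996032715, 9.462876319885254), 62.961517333984375) [0.51392078 0.2538887  0.10344349] 0.10857077307032888
top5 red handle 122 ((416.3031005859375, 281.0479736328125), (9.914336204528809, 79.37899017333984), 17.686141967773438) [0.41609196 0.28034065 0.10659917] 0.11933457953663472
```

View pics/w5.png

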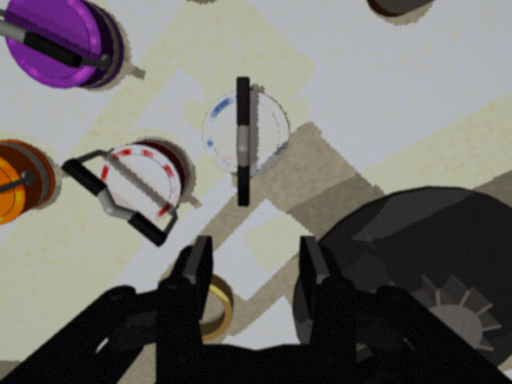

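View pics/top5.png

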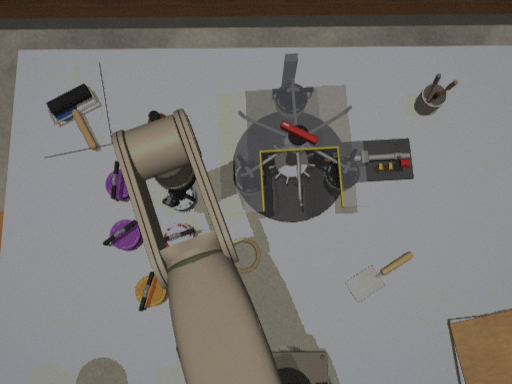

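```bash
python3 -m pendant '[[[0.02,0.006,-0.011],[0,0,0]],[[0.035,0,0],[0,0,0]],[[0.035,0,0],[0,0,0]],[[0.012,0,0],[0,0,0]],[[0.002,0,0],[0,0,0]]]'; python3 - <<'E'
from h import *
plan([.5165,.258,.092],-.487)
f=load('top5');C=cloud(f);h=cv2.cvtColor(f['p'],cv2.COLOR_RGB2HSV)
red=((h[...,0]<8)|(h[...,0]>172))&(h[...,1]>150)&(h[...,2]>60)
P=C[red&(C[...,2]>.32)&(C[...,2]<.34)];print(len(P),cv2.minAreaRect((P[:,:2]*1000).astype(np.float32)))
P=C[red&(C[...,2]>.07)&(C[...,2]<.14)&(C[...,1]<-.2)];print(P.mean(0),P.min(0),P.max(0))
m=(abs(C[...,0]-.47)<.05)&(abs(C[...,1]+.03)<.05)&(C[...,2]>.225)&(C[...,2]<.275); P=C[m]; print(len(P)); 
for x in np.arange(.44,.53,.01):
    q=P[abs(P[:,0]-x)<.005]; 
    if len(q):print(x.round(2),q.mean(0).round(4))
E
```

```text
time_s: 12.38
eef_pos: [0.517, 0.2606, 0.1029]
orientation: [0.38, 1.533, -0.373]
ft_force: [0.1, -0.3, 1.0]
gripper_width: 0.0449
t 12.38 at [0.517  0.2606 0.1029] h -0.48 grip 0.0449 F [ 0.1 -0.3  1. ] D 0.0112 n 1
[[[0.0108, -0.0026, 0.0007], [0.007, 0.004, -0.006]]]
251 ((623.5764770507812, -19.63739013671875), (87.77581024169922, 17.93560218811035), 62.55936813354492)
[ 0.60457309 -0.32143282  0.10381324] [ 0.59425471 -0.33361092  0.09576536] [ 0.61592432 -0.30919676  0.11235941]
74
0.46 [ 0.4649 -0.0252  0.2597]
0.47 [ 0.4697 -0.0254  0.2592]
0.48 [ 0.4805 -0.0247  0.2454]
0.49 [ 0.4901 -0.0248  0.2423]
0.5 [ 0.4999 -0.0238  0.2436]
0.51 [ 0.5099 -0.0239  0.2457]
0.52 [ 0.5176 -0.0243  0.2449]
```

```bash
python3 -m pendant '[[[0.010,-0.0025,0.0005],[-0.003,0,0]],[[0.002,0,0],[0,0,0]],[[0,0,0],[0,0,0]],[[0,0,0],[0,0,0]],[[0,0,0],[0,0,0]]]'; python3 - <<'E'
from h import *
plan([.5165,.258,.092],-.487)
E
```

```text
time_s: 13.0
eef_pos: [0.5188, 0.259, 0.0941]
orientation: [0.38, 1.528, -0.367]
ft_force: [-0.6, 0.4, -0.1]
gripper_width: 0.0449
t 13.0 at [0.5188 0.259  0.0941] h -0.477 grip 0.0449 F [-0.6  0.4 -0.1] D 0.0033 n 1
[[[0.002, -0.002, -0.0016], [0.01, 0.008, -0.01]]]
```

```bash
python3 -m pendant '[[[0.002,-0.002,-0.001],[0.01,0.006,-0.008]],[[0,0,0],[0,0,0]],[[0,0,0],[0,0,0]],[[0,0,0],[0,0,0]],[[0,0,0],[0,0,0]]]' 0.002 90; python3 -m pendant '[[[-0.02,0,0],[0,0,0]],[[-0.04,0,0],[0,0,0]],[[-0.04,0,0],[0,0,0]],[[-0.04,0,0],[0,0,0]],[[-0.02,0,0],[0,0,0]]]'; python3 - <<'E'
from h import *
e=S(-.225,0); hp=np.array([np.cos(.0505+np.pi/2),np.sin(.0505+np.pi/2)])
print('goal',e-.032*hp)
plan([*(e-.032*hp),.258],.0505)
grab('wrist','w6')
E
```

```text
time_s: 13.62
eef_pos: [0.5167, 0.2578, 0.0923]
orientation: [0.383, 1.536, -0.381]
ft_force: [-0.8, -0.5, 1.9]
gripper_width: 0.0081
time_s: 14.25
eef_pos: [0.5144, 0.2563, 0.2574]
orientation: [0.381, 1.54, -0.385]
ft_force: [0.7, 0.7, -3.7]
gripper_width: 0.0082
goal [ 0.39990216 -0.06381688]
t 14.25 at [0.5144 0.2563 0.2574] h -0.488 grip 0.0082 F [ 0.7  0.7 -3.7] D 0.34 n 6
[[[0.0001, -0.0561, 0.0082], [-0.09, -0.001, 0.0]], [[0.0001, -0.0566, 0.0031], [-0.09, -0.001, 0.0]], [[0.0, -0.0566, -0.002], [-0.09, -0.001, 0.0]], [[-0.0, -0.0562, -0.0071], [-0.09, -0.001, 0.0]], [[-0.0, -0.0554, -0.0121], [-0.09, -0.001, 0.0]], [[-0.0001, -0.0541, -0.017], [-0.09, -0.001, 0.0]]]
```

View pics/w6.png

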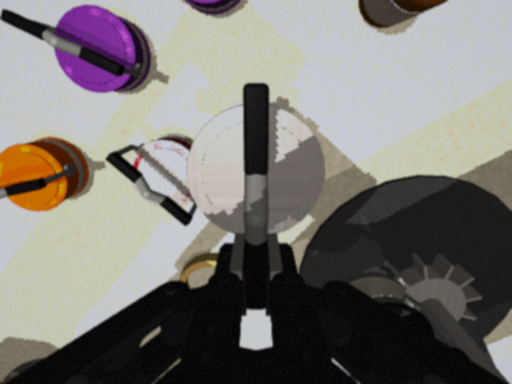

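```bash
python3 -m pendant '[[[0,-0.03,-0.02],[0,0,0]],[[0,-0.05,-0.025],[-0.09,0,0]],[[0,-0.055,-0.015],[-0.09,0,0]],[[0,-0.055,-0.01],[-0.09,0,0]],[[0,-0.05,-0.005],[-0.09,0,0]]]';  python3 - <<'E'
from h import *
plan([.390,-.0638,.258],.0505)
E
```

```text
time_s: 14.92
eef_pos: [0.3576, 0.0622, 0.2606]
orientation: [0.087, 1.567, -0.089]
ft_force: [0.5, -0.8, -3.8]
gripper_width: 0.0081
t 14.93 at [0.3576 0.0622 0.2606] h -0.112 grip 0.0081 F [ 0.5 -0.8 -3.8] D 0.1301 n 3
[[[0.0009, -0.0405, 0.0154], [-0.054, 0.0, 0.0]], [[0.0009, -0.0413, 0.0132], [-0.054, 0.0, 0.0]], [[0.0009, -0.042, 0.0109], [-0.054, 0.0, 0.0]]]
```

```bash
python3 -m pendant '[[[0.001,-0.04,0.015],[-0.054,0,0]],[[0.001,-0.04,0.013],[-0.054,0,0]],[[0.001,-0.025,0.006],[-0.04,0,0]],[[0,0,0],[0,0,0]],[[0,0,0],[0,0,0]]]';  python3 - <<'E'
from h import *
plan([.400,-.0628,.256],.0505)
grab('wrist','w7');grab('scene','s7');crop('s7',140,60,340,240,4,'s7c')
E
```

```text
time_s: 15.55
eef_pos: [0.3828, -0.0508, 0.2585]
orientation: [-0.031, 1.566, 0.026]
ft_force: [-0.1, -0.0, -3.1]
gripper_width: 0.008
t 15.55 at [ 0.3828 -0.0508  0.2585] h 0.037 grip 0.008 F [-0.1 -0.  -3.1] D 0.0211 n 1
[[[0.0026, -0.0126, 0.0167], [-0.014, 0.005, 0.003]]]
```

View pics/w7.png

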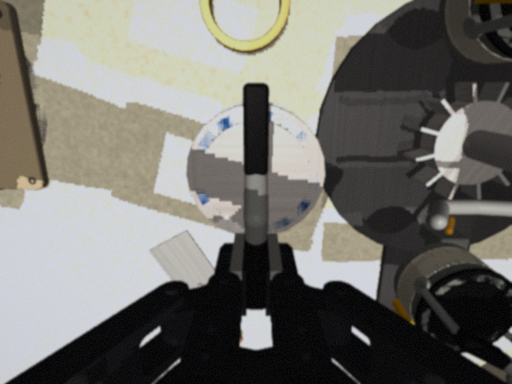

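View pics/s7c.png

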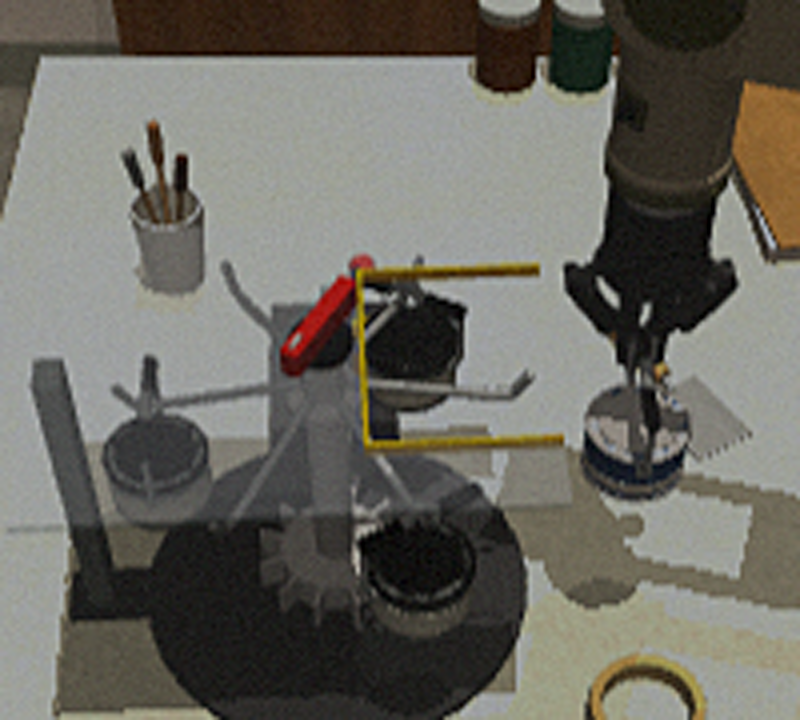

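```bash
python3 - <<'E'
from h import *
f=load('w7')
for n,u,v in [('tip',438,215),('bar',470,210),('bar2',495,208),('eye1',256,182),('eye2',256,195),('eye3',256,210),('gripbar',256,130),('gb0',256,95),('gb2',256,160),('lid',220,160),('lid',290,160)]: print(n,pt(f,u,v).round(4))
E
```

```text
tip [ 0.4675 -0.0237  0.2595]
bar [ 0.4943 -0.027   0.2435]
bar2 [ 0.506  -0.0249  0.2448]
eye1 [ 0.3818 -0.0062  0.2733]
eye2 [ 0.3819 -0.0105  0.2768]
eye3 [ 0.3821 -0.0152  0.2808]
gripbar [0.381  0.0141 0.2712]
gb0 [0.3805 0.027  0.2713]
gb2 [0.3815 0.0024 0.2718]
lid [ 0.3613 -0.0114  0.2169]
lid [ 0.402  -0.01    0.2166]
```

```bash
python3 -m pendant '[[[0.002,-0.010,0.0],[-0.010,0.005,0.003]],[[0,0,0.0],[0,0,0]],[[0,0,0.01],[0,0,0]],[[0,0,0.018],[0,0,0]],[[0,0,0.01],[0,0,0]]]';  python3 - <<'E'
from h import *
plan([.488,-.0572,.256],.047)
E
```

```text
time_s: 16.27
eef_pos: [0.4233, -0.0576, 0.2567]
orientation: [-0.04, 1.569, 0.04]
ft_force: [-0.3, 0.8, -3.2]
gripper_width: 0.0083
t 16.27 at [ 0.4233 -0.0576  0.2567] h 0.051 grip 0.0083 F [-0.3  0.8 -3.2] D 0.0647 n 2
[[[0.0004, -0.0014, 0.0323], [0.002, 0.001, -0.0]], [[0.0003, -0.0014, 0.0323], [0.002, 0.001, -0.0]]]
```

```bash
python3 -m pendant '[[[0,-0.002,0.012],[0.002,0,0]],[[0,-0.001,0.015],[0,0,0]],[[0,0,0.015],[0,0,0]],[[0,0,0.012],[0,0,0]],[[0,0,0.005],[0,0,0]]]';  python3 - <<'E'
from h import *
plan([.488,-.0572,.256],.047)
grab('wrist','w8');grab('scene','s8');crop('s8',140,60,340,240,4,'s8c')
E
```

```text
time_s: 16.9
eef_pos: [0.4858, -0.0568, 0.2557]
orientation: [-0.039, 1.572, 0.04]
ft_force: [0.3, 0.1, -3.0]
gripper_width: 0.0078
t 16.9 at [ 0.4858 -0.0568  0.2557] h 0.05 grip 0.0078 F [ 0.3  0.1 -3. ] D 0.0022 n 1
[[[-0.0003, -0.0005, 0.0021], [0.003, -0.001, -0.001]]]
```

View pics/w8.png

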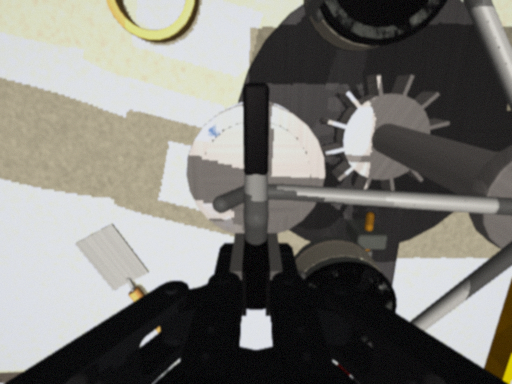

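View pics/s8c.png

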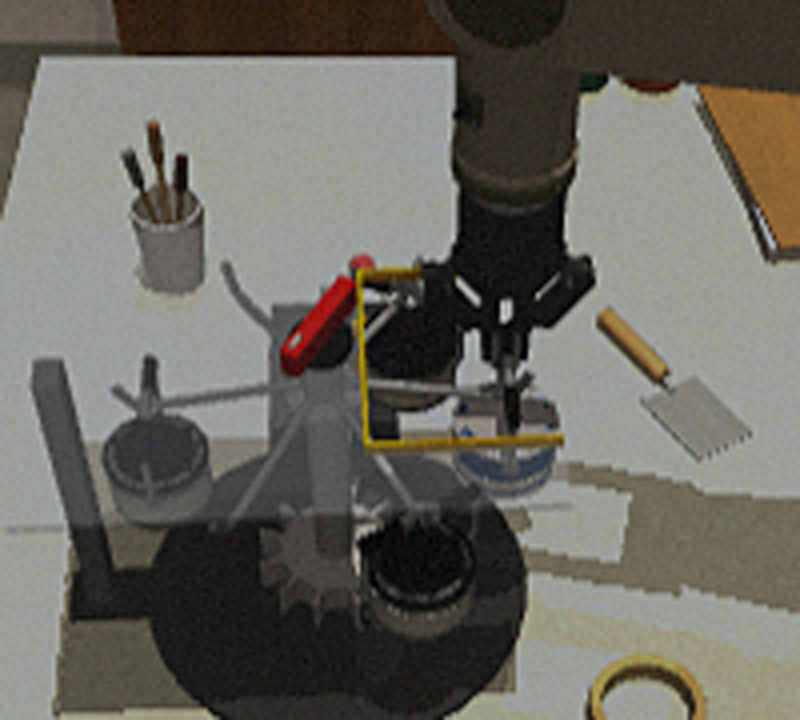

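```bash
python3 - <<'E'
from h import *
f=load('w8')
for u,v in [(222,203),(230,199),(275,191),(290,193),(310,194),(340,196)]: print(u,v,pt(f,u,v).round(4))
print(pix(f,[.4858,-.0248,.281]), pix(f,[.4858,-.0568+.032-.015,.278]),pix(f,[.4858,-.0568+.032+.015,.278]))
E
crop() { :; }; python3 -c "
from h import *
crop('w8',180,130,340,270,5,'w8c')"
```

```text
222 203 [ 0.4699 -0.0257  0.2614]
230 199 [ 0.4731 -0.025   0.2576]
275 191 [ 0.4944 -0.0251  0.2432]
290 193 [ 0.5019 -0.0254  0.2442]
310 194 [ 0.5116 -0.0249  0.2457]
340 196 [ 0.5257 -0.0243  0.2482]
[258.25005071 221.44964313] [256.24386647 252.01311085] [260.32115829 181.63597631]
```

View pics/w8c.png

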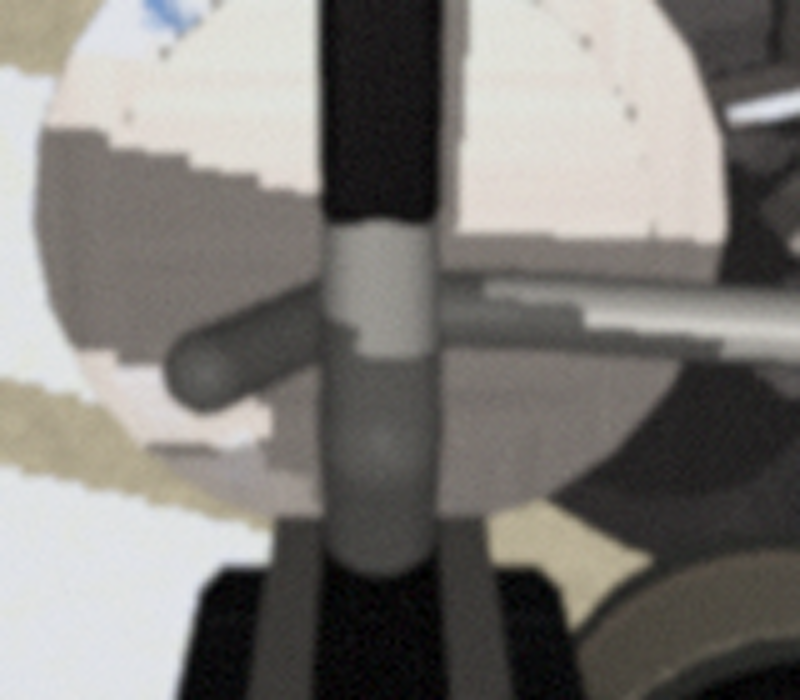

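```bash
python3 -m pendant '[[[0,0,0.003],[0,0,0]],[[0.006,0,0],[0,0,0]],[[0.007,0,0],[0,0,0]],[[0.006,0,0],[0,0,0]],[[0.003,0,0],[0,0,0]]]';  python3 - <<'E'
from h import *
plan([.489,-.0572,.229],.047)
E
```

```text
time_s: 17.62
eef_pos: [0.4877, -0.0568, 0.2323]
orientation: [-0.039, 1.572, 0.039]
ft_force: [-0.8, -0.1, 2.6]
gripper_width: 0.0082
t 17.62 at [ 0.4877 -0.0568  0.2323] h 0.05 grip 0.0082 F [-0.8 -0.1  2.6] D 0.0035 n 1
[[[0.0033, -0.0005, 0.0013], [0.003, -0.001, -0.001]]]
```

```bash
python3 -m pendant '[[[0,0,0],[0,0,0]],[[0,0,0],[0,0,0]],[[0,0,0],[0,0,0]],[[-0.02,0,0],[0,0,0]],[[-0.04,0,0],[0,0,0]]]' 0.035;  python3 -m pendant '[[[-0.04,0,0],[0,0,0]],[[-0.04,0,0],[0,0,0]],[[-0.04,0,0],[0,0,0]],[[0,0,0],[0,0,0]],[[0,0,0],[0,0,0]]]'; python3 - <<'E'
from h import *
plan([.6235,-.0205,.43],.05-.5236)
grab('wrist','w9');grab('scene','s9');crop('s9',140,60,340,240,4,'s9c')
E
```

```text
time_s: 18.25
eef_pos: [0.4869, -0.0566, 0.2935]
orientation: [-0.038, 1.575, 0.04]
ft_force: [0.5, -1.0, 0.4]
gripper_width: 0.0348
time_s: 18.88
eef_pos: [0.4879, -0.0568, 0.4293]
orientation: [-0.041, 1.56, 0.037]
ft_force: [-0.3, -0.3, -0.2]
gripper_width: 0.035
t 18.88 at [ 0.4879 -0.0568  0.4293] h 0.05 grip 0.035 F [-0.3 -0.3 -0.2] D 0.1404 n 3
[[[0.0002, 0.0098, 0.0457], [0.174, 0.003, -0.0]], [[0.0, 0.0176, 0.0433], [0.174, 0.003, -0.0]], [[-0.0001, 0.0249, 0.0396], [0.174, 0.003, -0.0]]]
```

View pics/w9.png

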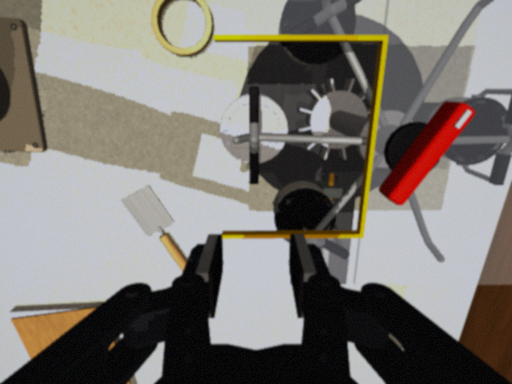

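View pics/s9c.png

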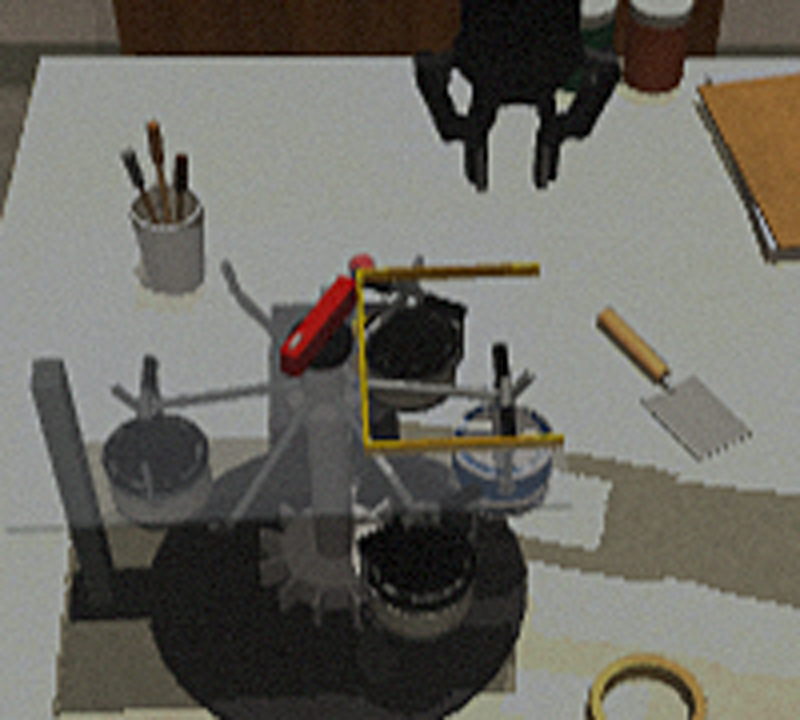

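```bash
python3 -m pendant '[[[0,0.0098,0.0457],[0.17,0,0]],[[0,0.0176,0.0433],[0.17,0,0]],[[0,0.02,0.033],[0.17,0,0]],[[0,0,0],[0,0,0]],[[0,0,0],[0,0,0]]]' 0.045; python3 - <<'E'
from h import *
plan([.6235,-.0205,.318],-.475)
E
```

```text
time_s: 19.6
eef_pos: [0.6167, -0.0222, 0.4225]
orientation: [0.372, 1.54, -0.374]
ft_force: [0.2, -0.5, -0.3]
gripper_width: 0.0452
t 19.6 at [ 0.6167 -0.0222  0.4225] h -0.476 grip 0.0452 F [ 0.2 -0.5 -0.3] D 0.1047 n 2
[[[0.0522, 0.0024, 0.0027], [-0.001, -0.001, 0.001]], [[0.0522, 0.0023, 0.0027], [-0.001, -0.001, 0.001]]]
```

```bash
python3 -m pendant '[[[0.02,0.0045,0.0055],[0,0,0]],[[0.035,0,0],[0,0,0]],[[0.03,0,0],[0,0,0]],[[0.012,0,0],[0,0,0]],[[0.003,0,0],[0,0,0]]]'; python3 - <<'E'
from h import *
plan([.6235,-.0205,.318],-.475)
E
```

```text
time_s: 20.23
eef_pos: [0.6213, -0.0217, 0.3175]
orientation: [0.371, 1.54, -0.373]
ft_force: [1.1, 0.0, 0.4]
gripper_width: 0.0446
t 20.23 at [ 0.6213 -0.0217  0.3175] h -0.474 grip 0.0446 F [1.1 0.  0.4] D 0.0025 n 1
[[[-0.0005, 0.002, 0.0014], [0.001, -0.001, 0.001]]]
```

```bash
python3 -m pendant '[[[0,0.001,0.0014],[0,0,0]],[[0,0,0],[0,0,0]],[[0,0,0],[0,0,0]],[[0,0,0],[0,0,0]],[[0,0,0],[0,0,0]]]' 0.005 60; python3 -m pendant '[[[0,0,0],[-0.05,0,0]],[[0,0,0],[-0.09,0,0]],[[0,0,0],[-0.11,0,0]],[[0,0,0],[-0.11,0,0]],[[0,0,0],[-0.11,0,0]]]';python3 -c "
from h import *
plan([.6235,-.0205,.318],1.62)"
```

```text
time_s: 20.85
eef_pos: [0.6232, -0.0213, 0.3193]
orientation: [0.371, 1.539, -0.372]
ft_force: [-2.2, 0.3, -3.9]
gripper_width: 0.0145
time_s: 21.48
eef_pos: [0.6234, -0.0214, 0.3193]
orientation: [-0.008, 1.571, 0.007]
ft_force: [-1.4, 0.4, -3.8]
gripper_width: 0.0149
t 21.48 at [ 0.6234 -0.0214  0.3193] h 0.009 grip 0.0149 F [-1.4  0.4 -3.8] D 0.0016 n 9
[[[0.0001, 0.0001, 0.0], [-0.179, -0.0, 0.0]], [[0.0001, 0.0001, 0.0], [-0.179, -0.0, 0.0]], [[0.0001, 0.0001, 0.0], [-0.179, -0.0, 0.0]], [[0.0001, 0.0001, 0.0001], [-0.179, -0.0, 0.0]], [[0.0001, 0.0001, 0.0001], [-0.179, -0.0, 0.0]], [[0.0001, 0.0001, 0.0001], [-0.179, -0.0, 0.0]], [[0.0001, 0.0, 0.0001], [-0.179, -0.0, 0.0]], [[0.0001, 0.0, 0.0001], [-0.179, -0.0, 0.0]], [[0.0001, 0.0, 0.0001], [-0.179, -0.0, 0.0]]]
```

Turning freely. Target h ≈ -0.471+2.104 = 1.633.

```bash
python3 -m pendant '[[[0,0,0],[-0.12,0,0]],[[0,0,0],[-0.12,0,0]],[[0,0,0],[-0.12,0,0]],[[0,0,0],[-0.12,0,0]],[[0,0,0],[-0.12,0,0]]]'; python3 -m pendant '[[[0,0,0],[-0.12,0,0]],[[0,0,0],[-0.12,0,0]],[[0,0,0],[-0.12,0,0]],[[0,0,0],[-0.12,0,0]],[[0,0,0],[-0.10,0,0]]]';python3 -c "
from h import *
plan([.6235,-.0205,.318],1.633)"
```

```text
time_s: 22.1
eef_pos: [0.6237, -0.0213, 0.3193]
orientation: [-0.492, 1.514, 0.492]
ft_force: [-1.5, -0.1, -3.7]
gripper_width: 0.0147
time_s: 22.72
eef_pos: [0.6238, -0.021, 0.3193]
orientation: [-0.952, 1.351, 0.953]
ft_force: [-0.5, 0.7, -3.0]
gripper_width: 0.0148
t 22.73 at [ 0.6238 -0.021   0.3193] h 1.228 grip 0.0148 F [-0.5  0.7 -3. ] D 0.0014 n 3
[[[0.0004, 0.0002, 0.0001], [-0.135, 0.0, 0.0]], [[0.0004, 0.0001, 0.0001], [-0.135, 0.0, 0.0]], [[0.0004, 0.0001, 0.0002], [-0.135, 0.0, 0.0]]]
```

```bash
python3 -m pendant '[[[0,0,0],[-0.10,0,0]],[[0,0,0],[-0.10,0,0]],[[0,0,0],[-0.10,0,0]],[[0,0,0],[-0.06,0,0]],[[0,0,0],[-0.02,0,0]]]';python3 -c "
from h import *
plan([.6235,-.0205,.318],1.633)"
```

```text
time_s: 23.35
eef_pos: [0.6239, -0.0209, 0.3193]
orientation: [-1.245, 1.184, 1.246]
ft_force: [-1.0, 0.2, -3.5]
gripper_width: 0.0143
t 23.35 at [ 0.6239 -0.0209  0.3193] h 1.621 grip 0.0143 F [-1.   0.2 -3.5] D 0.0014 n 1
[[[0.0013, 0.0004, 0.0004], [-0.012, 0.002, 0.0]]]
```

Small nudge, then release, rise, and check.

```bash
python3 -m pendant '[[[0,0,0],[-0.014,0,0]],[[0,0,0],[0,0,0]],[[0,0,0],[0,0,0]],[[0,0,0],[0,0,0]],[[0,0,0],[0,0,0]]]'; python3 -m pendant '[[[0,0,0],[0,0,0]],[[0,0,0],[0,0,0]],[[-0.03,0,0],[0,0,0]],[[-0.04,0,0],[0,0,0]],[[-0.04,0,0],[0,0,0]]]' 0.045; python3 - <<'E'
from h import *
plan([.423,.261,.25],.303)
grab('scene','s10');grab('wrist','w10'); crop('s10',140,60,340,240,4,'s10c')
f=load('w10');C=cloud(f);h=cv2.cvtColor(f['p'],cv2.COLOR_RGB2HSV)
red=((h[...,0]<8)|(h[...,0]>172))&(h[...,1]>150)&(h[...,2]>60)
P=C[red&(C[...,2]>.32)&(C[...,2]<.34)];print(len(P),cv2.minAreaRect((P[:,:2]*1000).astype(np.float32)))
E
```

```text
time_s: 23.98
eef_pos: [0.6239, -0.0208, 0.3193]
orientation: [-1.254, 1.178, 1.256]
ft_force: [-0.7, -0.6, -3.5]
gripper_width: 0.0149
time_s: 24.6
eef_pos: [0.6235, -0.0211, 0.4307]
orientation: [-1.253, 1.179, 1.256]
ft_force: [0.1, -0.5, 0.3]
gripper_width: 0.0449
t 24.6 at [ 0.6235 -0.0211  0.4307] h 1.633 grip 0.0449 F [ 0.1 -0.5  0.3] D 0.3904 n 8
[[[0.0227, 0.0228, 0.0367], [0.166, 0.0, -0.0]], [[0.0227, 0.0286, 0.0324], [0.166, 0.0, -0.0]], [[0.0227, 0.0335, 0.0273], [0.166, 0.0, -0.0]], [[0.0226, 0.0376, 0.0213], [0.166, 0.0, -0.0]], [[0.0226, 0.0406, 0.0148], [0.166, 0.0, -0.0]], [[0.0226, 0.0425, 0.0079], [0.166, 0.0, -0.0]], [[0.0226, 0.0432, 0.0008], [0.166, 0.0, -0.0]], [[0.0226, 0.0428, -0.0064], [0.166, 0.0, -0.0]]]
1735 ((622.6737670898438, -21.175556182861328), (88.58717346191406, 15.936152458190918), 3.9637982845306396)
```

View pics/s10.png

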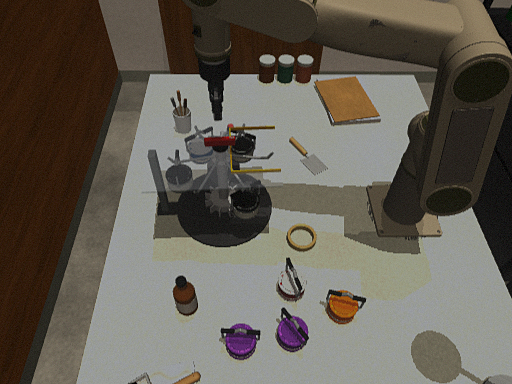

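View pics/w10.png

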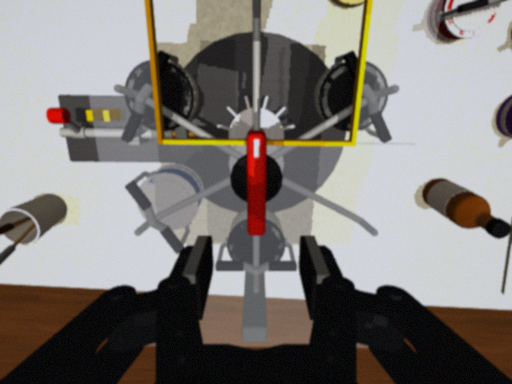

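```bash
python3 -m pendant '[[[0,0.0228,0.037],[0.166,0,0]],[[0.01,0.0286,0.0324],[0.166,0,0]],[[0.02,0.0335,0.0273],[0.166,0,0]],[[0.03,0.0376,0.0213],[0.166,0,0]],[[0.03,0.0406,0.0148],[0.166,0,0]]]'; python3 -c "
from h import *
plan([.423,.261,.22],.303)"
```

```text
time_s: 25.32
eef_pos: [0.5028, 0.1585, 0.3469]
orientation: [-0.607, 1.465, 0.596]
ft_force: [0.8, 1.1, -0.4]
gripper_width: 0.0451
t 25.32 at [0.5028 0.1585 0.3469] h 0.772 grip 0.0451 F [ 0.8  1.1 -0.4] D 0.1816 n 4
[[[0.0313, 0.0327, 0.0031], [0.117, 0.005, 0.002]], [[0.0314, 0.0328, -0.0006], [0.117, 0.005, 0.002]], [[0.0315, 0.0324, -0.0043], [0.117, 0.005, 0.002]], [[0.0316, 0.0316, -0.0079], [0.117, 0.005, 0.002]]]
```

```bash
python3 -m pendant '[[[0.031,0.032,0.003],[0.117,0.005,0.002]],[[0.031,0.032,-0.0006],[0.117,0.005,0.002]],[[0.0315,0.030,-0.004],[0.117,0.005,0.002]],[[0.02,0.018,-0.005],[0.08,0,0]],[[0,0,0],[0,0,0]]]'; python3 - <<'E'
from h import *
plan([.423,.261,.092],.303)
grab('wrist','w11')
f=load('w11');C=cloud(f)
m=(np.hypot(C[...,0]-.413,C[...,1]-.291)<.09)&(C[...,2]>.093)&(C[...,2]<.125); P=C[m]
print('handle',len(P),cv2.minAreaRect((P[:,:2]*1000).astype(np.float32)),P.mean(0))
E
```

```text
time_s: 25.95
eef_pos: [0.4291, 0.2517, 0.2272]
orientation: [-0.26, 1.549, 0.256]
ft_force: [1.0, -0.0, 0.1]
gripper_width: 0.0449
t 25.95 at [0.4291 0.2517 0.2272] h 0.329 grip 0.0449 F [ 1.  -0.   0.1] D 0.1356 n 3
[[[0.045, 0.0038, -0.0012], [0.009, 0.002, 0.001]], [[0.045, 0.0037, -0.0011], [0.009, 0.002, 0.001]], [[0.045, 0.0036, -0.0011], [0.009, 0.002, 0.001]]]
handle 1474 ((413.4129943847656, 290.8642578125), (10.005769729614258, 100.86898040771484), 17.29985809326172) [0.41236553 0.29432649 0.10700059]
```

View pics/w11.png

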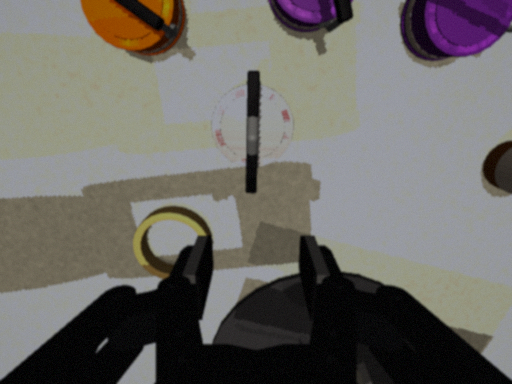

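```bash
python3 -m pendant '[[[0.02,0.010,-0.0035],[0.025,0.006,0.003]],[[0.035,0,0],[0,0,0]],[[0.04,0,0],[0,0,0]],[[0.025,0,0],[0,0,0]],[[0.008,0,0],[0,0,0]]]'; python3 -c "
from h import *
plan([.423,.2602,.092],.302)"
```

```text
time_s: 26.62
eef_pos: [0.4336, 0.2597, 0.1067]
orientation: [-0.239, 1.538, 0.244]
ft_force: [0.8, -0.2, 0.7]
gripper_width: 0.0448
t 26.62 at [0.4336 0.2597 0.1067] h 0.308 grip 0.0448 F [ 0.8 -0.2  0.7] D 0.0181 n 1
[[[0.0145, 0.0037, -0.0102], [0.006, 0.019, -0.0]]]
```

```bash
python3 -m pendant '[[[0.0,0.003,-0.010],[0.004,0.015,0]],[[0.010,0,0],[0,0,0]],[[0.006,0,0],[0,0,0]],[[0,0,0],[0,0,0]],[[0,0,0],[0,0,0]]]'; python3 -c "
from h import *
plan([.423,.2602,.092],.302)"
```

```text
time_s: 27.25
eef_pos: [0.4257, 0.2601, 0.0939]
orientation: [-0.237, 1.548, 0.24]
ft_force: [0.5, -0.6, 0.6]
gripper_width: 0.0451
t 27.25 at [0.4257 0.2601 0.0939] h 0.304 grip 0.0451 F [ 0.5 -0.6  0.6] D 0.0033 n 1
[[[0.0019, 0.0009, -0.0026], [0.002, 0.01, -0.001]]]
```

```bash
python3 -m pendant '[[[0.002,0.0005,-0.0025],[0,0.008,0]],[[0,0,0],[0,0,0]],[[0,0,0],[0,0,0]],[[0,0,0],[0,0,0]],[[0,0,0],[0,0,0]]]' 0.002 90; python3 -m pendant '[[[-0.02,0,0],[0,0,0]],[[-0.04,0,0],[0,0,0]],[[-0.04,0,0],[0,0,0]],[[-0.04,0,0],[0,0,0]],[[-0.02,0,0],[0,0,0]]]'; python3 -c "
from h import *
plan([.36,.06,.258],.15)"
```

```text
time_s: 27.88
eef_pos: [0.4233, 0.2599, 0.0922]
orientation: [-0.238, 1.556, 0.24]
ft_force: [-0.6, -0.9, 0.8]
gripper_width: 0.0083
time_s: 28.5
eef_pos: [0.4202, 0.2584, 0.2515]
orientation: [-0.241, 1.566, 0.238]
ft_force: [-0.1, 0.0, -3.0]
gripper_width: 0.008
t 28.5 at [0.4202 0.2584 0.2515] h 0.305 grip 0.008 F [-0.1  0.  -3. ] D 0.2075 n 4
[[[-0.0014, -0.0428, -0.0292], [0.039, -0.002, 0.0]], [[-0.0014, -0.0439, -0.0276], [0.039, -0.002, 0.0]], [[-0.0015, -0.0449, -0.0258], [0.039, -0.002, 0.0]], [[-0.0016, -0.0459, -0.0241], [0.039, -0.002, 0.0]]]
```

```bash
python3 -m pendant '[[[0,-0.043,-0.029],[0.04,0,0]],[[0,-0.044,-0.0275],[0.04,0,0]],[[0,-0.045,-0.026],[0.04,0,0]],[[0,-0.046,-0.010],[0.04,0,0]],[[0,-0.045,0.01],[0.04,0,0]]]'; python3 -c "
from h import *
plan([.388,-.067,.256],.06)"
```

```text
time_s: 29.12
eef_pos: [0.3886, 0.016, 0.2529]
orientation: [-0.084, 1.574, 0.081]
ft_force: [1.8, 0.9, -1.9]
gripper_width: 0.0086
t 29.12 at [0.3886 0.016  0.2529] h 0.105 grip 0.0086 F [ 1.8  0.9 -1.9] D 0.0831 n 2
[[[-0.0015, -0.0413, -0.0047], [0.023, -0.002, 0.001]], [[-0.0015, -0.0414, -0.0037], [0.023, -0.002, 0.001]]]
```

```bash
python3 -m pendant '[[[-0.001,-0.030,-0.006],[0.02,0,0]],[[-0.001,-0.030,-0.005],[0.02,0,0]],[[-0.001,-0.013,-0.002],[0.01,0,0]],[[0,0,0],[0,0,0]],[[0,0,0],[0,0,0]]]'; python3 - <<'E'
from h import *
plan([.388,-.062,.256],.06)
grab('wrist','w12')
f=load('w12');C=cloud(f)
m=(C[...,0]>.455)&(C[...,0]<.55)&(abs(C[...,1]+.03)<.04)&(C[...,2]>.235)&(C[...,2]<.27); P=C[m]
for x in np.arange(.46,.55,.01):
    q=P[abs(P[:,0]-x)<.005]
    if len(q): print(x.round(2),q.mean(0).round(4),len(q))
E
```

```text
time_s: 29.75
eef_pos: [0.3812, -0.0616, 0.2544]
orientation: [-0.039, 1.577, 0.038]
ft_force: [0.2, -0.6, -2.7]
gripper_width: 0.008
t 29.75 at [ 0.3812 -0.0616  0.2544] h 0.049 grip 0.008 F [ 0.2 -0.6 -2.7] D 0.0069 n 1
[[[-0.0016, -0.0007, 0.0067], [-0.011, -0.006, 0.001]]]
0.46 [ 0.4646 -0.0301  0.2592] 6
0.47 [ 0.4691 -0.0287  0.2574] 416
0.48 [ 0.4801 -0.0269  0.2439] 174
0.49 [ 0.4899 -0.0279  0.2426] 331
0.5 [ 0.5001 -0.0274  0.243 ] 343
0.51 [ 0.5061 -0.0278  0.2433] 58
```

View pics/w12.png

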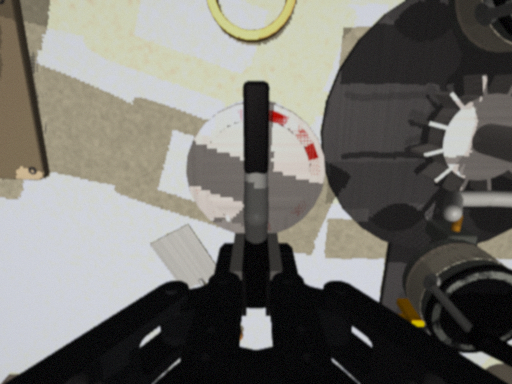

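```bash
python3 -m pendant '[[[-0.001,-0.0035,0.005],[0,-0.003,0]],[[0,0,0.012],[0,0,0]],[[0,0,0.018],[0,0,0]],[[0,0,0.018],[0,0,0]],[[0,0,0.012],[0,0,0]]]'; python3 - <<'E'
from h import *
plan([.488,-.060,.256],.05)
E
```

```text
time_s: 30.42
eef_pos: [0.4512, -0.0594, 0.2553]
orientation: [-0.042, 1.571, 0.041]
ft_force: [-0.1, 0.4, -2.5]
gripper_width: 0.0082
t 30.43 at [ 0.4512 -0.0594  0.2553] h 0.053 grip 0.0082 F [-0.1  0.4 -2.5] D 0.0368 n 1
[[[-0.0007, -0.0025, 0.0367], [0.003, -0.001, 0.0]]]
```

```bash
python3 -m pendant '[[[-0.001,-0.002,0.008],[0,0,0]],[[0,-0.001,0.010],[0,0,0]],[[0,0,0.009],[0,0,0]],[[0,0,0.004],[0,0,0]],[[0,0,0],[0,0,0]]]'; python3 - <<'E'
from h import *
plan([.488,-.060,.256],.05)
grab('wrist','w13')
f=load('w13'); print(pix(f,[sense()['eef_pos'][0],sense()['eef_pos'][1]+.032,.281]))
for u,v in [(275,191),(290,193),(310,194),(340,196)]: print(pt(f,u,v).round(4))
crop('w13',180,130,340,270,5,'w13c')
E
```

```text
time_s: 31.05
eef_pos: [0.4854, -0.0601, 0.2556]
orientation: [-0.043, 1.573, 0.043]
ft_force: [0.4, 0.1, -3.3]
gripper_width: 0.0082
t 31.05 at [ 0.4854 -0.0601  0.2556] h 0.054 grip 0.0082 F [ 0.4  0.1 -3.3] D 0.0026 n 1
[[[-0.0004, -0.0, 0.0026], [0.004, -0.002, -0.0]]]
[258.22488532 221.65866106]
[ 0.4938 -0.0282  0.2437]
[ 0.5013 -0.0286  0.2444]
[ 0.511  -0.0281  0.2457]
[ 0.5251 -0.0274  0.2483]
```

View pics/w13c.png

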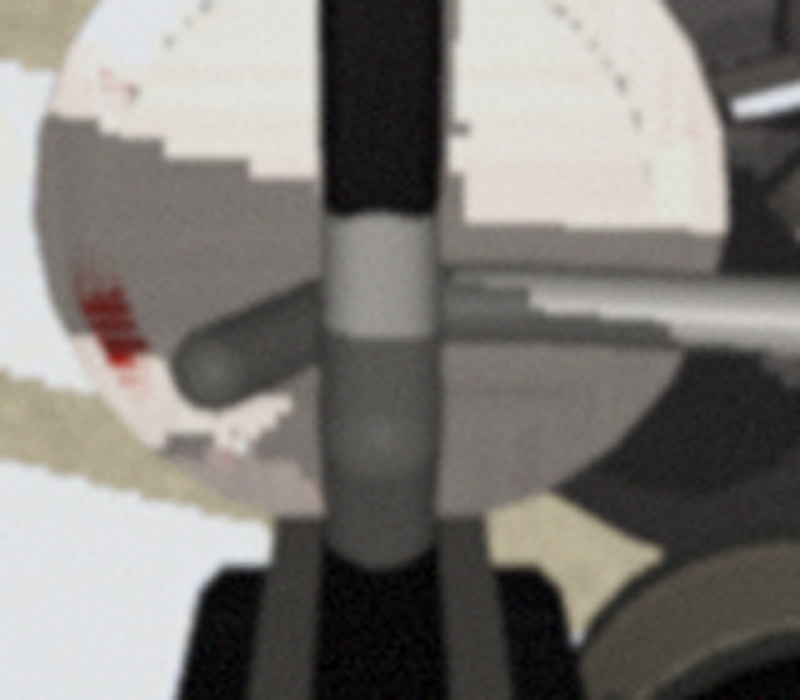

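Same geometry as before, aligned. Lower.

```bash
python3 -m pendant '[[[0,0,0.003],[0,0,0]],[[0.006,0,0],[0,0,0]],[[0.007,0,0],[0,0,0]],[[0.006,0,0],[0,0,0]],[[0.003,0,0],[0,0,0]]]';  python3 -c "
from h import *
plan([.489,-.060,.229],.05)"
```

```text
time_s: 31.72
eef_pos: [0.4878, -0.06, 0.2322]
orientation: [-0.042, 1.573, 0.042]
ft_force: [-1.7, -0.7, 5.3]
gripper_width: 0.0081
t 31.73 at [ 0.4878 -0.06    0.2322] h 0.054 grip 0.0081 F [-1.7 -0.7  5.3] D 0.0034 n 1
[[[0.0032, -0.0, 0.0012], [0.004, -0.002, 0.0]]]
```

```bash
python3 -m pendant '[[[0,0,0],[0,0,0]],[[0,0,0],[0,0,0]],[[0,0,0],[0,0,0]],[[-0.02,0,0],[0,0,0]],[[-0.04,0,0],[0,0,0]]]' 0.035;  python3 -m pendant '[[[-0.04,0,0],[0,0,0]],[[-0.04,0,0],[0,0,0]],[[-0.02,0,0],[0,0,0]],[[0,0,0],[0,0,0]],[[0,0,0],[0,0,0]]]'; python3 - <<'E'
from h import *
plan([.45,-.33,.25],-1.52)
grab('wrist','w14');grab('scene','s14');crop('s14',140,60,340,240,4,'s14c')
E
```

```text
time_s: 32.35
eef_pos: [0.4867, -0.0597, 0.2928]
orientation: [-0.041, 1.576, 0.043]
ft_force: [0.4, 0.1, 0.5]
gripper_width: 0.0349
time_s: 32.98
eef_pos: [0.4883, -0.06, 0.4069]
orientation: [-0.044, 1.563, 0.04]
ft_force: [0.5, 0.2, -0.4]
gripper_width: 0.0352
t 32.98 at [ 0.4883 -0.06    0.4069] h 0.054 grip 0.0352 F [ 0.5  0.2 -0.4] D 0.3146 n 9
[[[0.0175, -0.0297, -0.006], [0.175, 0.001, -0.0]], [[0.0175, -0.0303, -0.0007], [0.175, 0.001, -0.0]], [[0.0175, -0.0299, 0.0046], [0.175, 0.001, -0.0]], [[0.0175, -0.0287, 0.0097], [0.175, 0.001, -0.0]], [[0.0175, -0.0265, 0.0146], [0.175, 0.001, -0.0]], [[0.0175, -0.0236, 0.019], [0.175, 0.001, -0.0]], [[0.0175, -0.0199, 0.0228], [0.175, 0.001, -0.0]], [[0.0175, -0.0156, 0.0259], [0.175, 0.001, -0.0]], [[0.0175, -0.0109, 0.0283], [0.175, 0.001, -0.0]]]
```

View pics/w14.png

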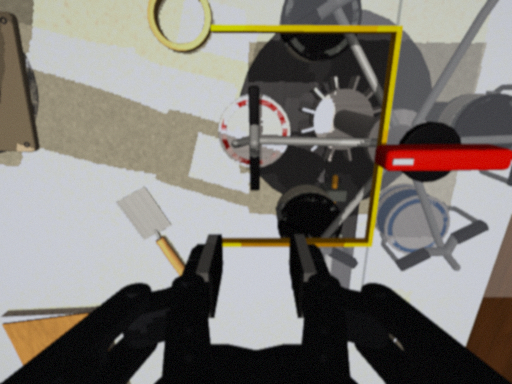

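View pics/s14c.png

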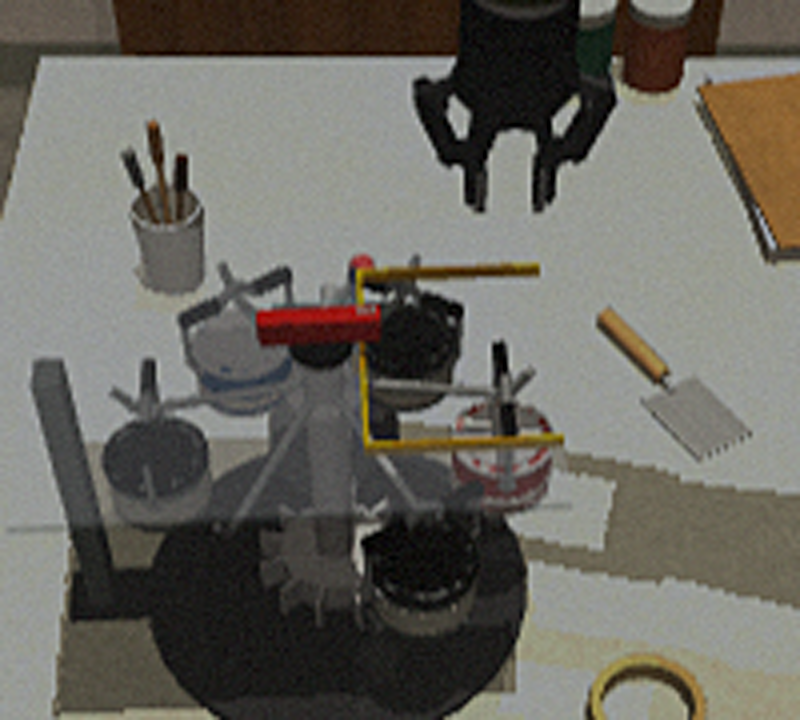

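```bash
python3 -m pendant '[[[0,-0.03,0],[0.17,0,0]],[[0,-0.04,0],[0.17,0,0]],[[0,-0.04,0.005],[0.17,0,0]],[[0,-0.03,0.02],[0.17,0,0]],[[0,-0.02,0.03],[0.17,0,0]]]' 0.05;  python3 -c "
from h import *
plan([.6115,-.3225,.32],-1.525)"
```

```text
time_s: 33.7
eef_pos: [0.4927, -0.241, 0.4003]
orientation: [0.64, 1.478, -0.638]
ft_force: [0.7, 0.6, 0.3]
gripper_width: 0.0501
t 33.7 at [ 0.4927 -0.241   0.4003] h -0.817 grip 0.0501 F [0.7 0.6 0.3] D 0.1649 n 4
[[[0.02, 0.0077, 0.0352], [0.177, -0.001, 0.0]], [[0.02, 0.0138, 0.0333], [0.177, -0.001, 0.0]], [[0.02, 0.0194, 0.0304], [0.177, -0.001, 0.0]], [[0.02, 0.0245, 0.0264], [0.177, -0.001, 0.0]]]
```

```bash
python3 -m pendant '[[[0.01,0.0077,0.035],[0.177,0,0]],[[0.02,0.0138,0.033],[0.177,0,0]],[[0.02,0.0194,0.030],[0.177,0,0]],[[0.02,0.022,0.02],[0.15,0,0]],[[0,0,0],[0,0,0]]]';  python3 -m pendant '[[[0.03,0,0],[0,0,0]],[[0.03,0,0],[0,0,0]],[[0.03,0,0],[0,0,0]],[[0,0,0],[0,0,0]],[[0,0,0],[0,0,0]]]'; python3 - <<'E'
from h import *
plan([.6115,-.3225,.0888],-1.525)
grab('wrist','w15')
f=load('w15');C=cloud(f);h=cv2.cvtColor(f['p'],cv2.COLOR_RGB2HSV)
red=((h[...,0]<8)|(h[...,0]>172))&(h[...,1]>150)&(h[...,2]>50)&(C[...,2]>.08)&(C[...,2]<.13)&(C[...,1]<-.2)
P=C[red];print(len(P),P.mean(0),P.min(0),P.max(0))
E
```

```text
time_s: 34.33
eef_pos: [0.6067, -0.3215, 0.3182]
orientation: [1.178, 1.246, -1.182]
ft_force: [-0.7, 0.0, -0.1]
gripper_width: 0.05
time_s: 34.95
eef_pos: [0.6037, -0.3192, 0.2281]
orientation: [1.171, 1.25, -1.175]
ft_force: [0.8, -0.6, 0.2]
gripper_width: 0.0503
t 34.95 at [ 0.6037 -0.3192  0.2281] h -1.518 grip 0.0503 F [ 0.8 -0.6  0.2] D 0.1396 n 3
[[[0.0464, 0.0031, 0.0017], [0.002, -0.003, 0.004]], [[0.0464, 0.0029, 0.0015], [0.002, -0.003, 0.004]], [[0.0464, 0.0027, 0.0014], [0.002, -0.003, 0.004]]]
641 [ 0.60917591 -0.32348497  0.10414666] [ 0.59656148 -0.33499493  0.09549138] [ 0.61871201 -0.31149355  0.10874646]
```

View pics/w15.png

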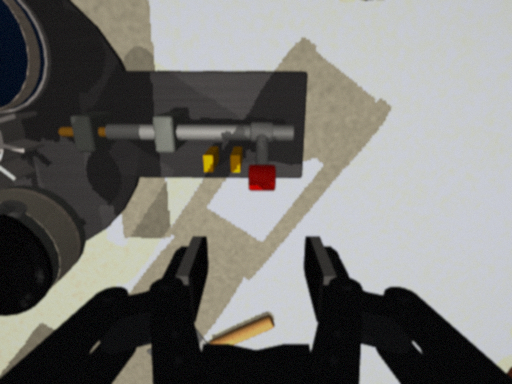

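```bash
python3 -m pendant '[[[0.03,0.004,0.004],[0,-0.003,0.01]],[[0.04,0,0],[0,0,0]],[[0.04,0,0],[0,0,0]],[[0.02,0,0],[0,0,0]],[[0.005,0,0],[0,0,0]]]'; python3 -c "
from h import *
plan([.608,-.3232,.088],-1.522)"
```

```text
time_s: 35.62
eef_pos: [0.6135, -0.3258, 0.1021]
orientation: [1.173, 1.224, -1.162]
ft_force: [-0.6, -0.4, 0.6]
gripper_width: 0.0501
t 35.62 at [ 0.6135 -0.3258  0.1021] h -1.516 grip 0.0501 F [-0.6 -0.4  0.6] D 0.0154 n 1
[[[0.0141, -0.0055, -0.003], [0.006, 0.003, -0.012]]]
```

```bash
python3 -m pendant '[[[0.006,-0.005,-0.003],[0.006,0.003,-0.012]],[[0.007,0,0],[0,0,0]],[[0.003,0,0],[0,0,0]],[[0,0,0],[0,0,0]],[[0,0,0],[0,0,0]]]'; python3 -m pendant '[[[0,0,0],[0,0,0]],[[0,0,0],[0,0,0]],[[0,0,0],[0,0,0]],[[0,0,0],[0,0,0]],[[0,0,0],[0,0,0]]]' 0.01 25; python3 -c "
from h import *
plan([.608,-.3232,.088],-1.522)"
```

```text
time_s: 36.25
eef_pos: [0.6107, -0.3245, 0.0906]
orientation: [1.173, 1.225, -1.172]
ft_force: [-0.1, 0.2, -0.3]
gripper_width: 0.05
time_s: 36.88
eef_pos: [0.6108, -0.3246, 0.0911]
orientation: [1.173, 1.225, -1.172]
ft_force: [-0.2, 0.3, -0.0]
gripper_width: 0.0233
t 36.88 at [ 0.6108 -0.3246  0.0911] h -1.523 grip 0.0233 F [-0.2  0.3 -0. ] D 0.0044 n 1
[[[0.0031, -0.0028, -0.0016], [-0.001, 0.004, -0.005]]]
```

```bash
python3 -m pendant '[[[0,0,-0.008],[0,0,0]],[[0,0,-0.009],[0,0,0]],[[0,0,-0.009],[0,0,0]],[[0,0,-0.008],[0,0,0]],[[0,0,-0.005],[0,0,0]]]'; python3 -c "
from h import *
plan([.608,-.282,.088],-1.522)"
```

```text
time_s: 37.5
eef_pos: [0.6088, -0.2841, 0.0911]
orientation: [1.172, 1.223, -1.172]
ft_force: [-0.2, -2.3, -0.4]
gripper_width: 0.0236
t 37.5 at [ 0.6088 -0.2841  0.0911] h -1.523 grip 0.0236 F [-0.2 -2.3 -0.4] D 0.0038 n 1
[[[0.0031, -0.0007, -0.0022], [-0.001, 0.006, -0.006]]]
```

```bash
python3 -m pendant '[[[0,0,-0.003],[0,0,0]],[[0,0,-0.003],[0,0,0]],[[0,0,-0.003],[0,0,0]],[[0,0,-0.003],[0,0,0]],[[0,0,-0.002],[0,0,0]]]'; python3 -c "
from h import *
plan([.608,-.282,.088],-1.522)"
```

```text
time_s: 38.12
eef_pos: [0.6087, -0.2813, 0.0912]
orientation: [1.164, 1.203, -1.181]
ft_force: [3.1, -10.6, -4.3]
gripper_width: 0.0233
t 38.12 at [ 0.6087 -0.2813  0.0912] h -1.528 grip 0.0233 F [  3.1 -10.6  -4.3] D 0.0033 n 1
[[[0.0032, -0.0008, 0.0006], [-0.005, 0.025, -0.011]]]
```

```bash
python3 -m pendant '[[[0.0071,-0.0096,0],[0,0.01,0]],[[0.0094,-0.0083,-0.0005],[0,0,0]],[[0.011,-0.0062,-0.0005],[0,0,0]],[[0.012,-0.0038,-0.0005],[0,0,0]],[[0.0119,-0.0012,0],[0,0,0]]]'; python3 -c "
from h import *
plan([.577,-.283,.0395],-1.522)"
```

```text
time_s: 38.75
eef_pos: [0.5834, -0.2836, 0.048]
orientation: [1.174, 1.201, -1.172]
ft_force: [-6.8, 0.4, 7.9]
gripper_width: 0.0235
t 38.75 at [ 0.5834 -0.2836  0.048 ] h -1.528 grip 0.0235 F [-6.8  0.4  7.9] D 0.0106 n 1
[[[0.0083, -0.0065, -0.001], [-0.006, 0.018, -0.02]]]
```

```bash
python3 -m pendant '[[[0.003,-0.004,0],[0,0.005,0]],[[0.004,-0.002,0],[0,0.005,0]],[[0.004,0,-0.0005],[0,0,0]],[[0.003,0,0],[0,0,0]],[[0.002,0,0],[0,0,0]]]'; python3 -c "
from h import *
plan([.577,-.283,.0395],-1.522)"
```

```text
time_s: 39.38
eef_pos: [0.5825, -0.2834, 0.0372]
orientation: [1.185, 1.2, -1.159]
ft_force: [-4.2, 0.1, 6.0]
gripper_width: 0.0234
t 39.38 at [ 0.5825 -0.2834  0.0372] h -1.528 grip 0.0234 F [-4.2  0.1  6. ] D 0.006 n 1
[[[-0.0025, -0.0054, -0.0006], [-0.006, 0.01, -0.03]]]
```

```bash
python3 -m pendant '[[[0.004,0,0],[0,0,0]],[[0.003,0,0],[0,0,0]],[[0.002,0,0],[0,0,0]],[[0,0,0],[0,0,0]],[[0,0,0],[0,0,0]]]'; python3 -m pendant '[[[0,0,0],[0,0,0]],[[0,0,0],[0,0,0]],[[-0.02,0,0],[0,0,0.02]],[[-0.03,0,0],[0,0,0]],[[-0.04,0,0],[0,0,0]]]' 0.05;  python3 - <<'E'
from h import *
plan([.578,-.283,.13],-1.522)
grab('wrist','w16')
f=load('w16');C=cloud(f);h=cv2.cvtColor(f['p'],cv2.COLOR_RGB2HSV)
red=((h[...,0]<8)|(h[...,0]>172))&(h[...,1]>150)&(h[...,2]>50)&(C[...,2]>.03)&(C[...,2]<.13)&(C[...,1]<-.2)
P=C[red];print(len(P),P.mean(0),P.min(0),P.max(0),np.median(P,0))
crop('w16',180,80,360,260,4,'w16c')
E
```

```text
time_s: 40.0
eef_pos: [0.5828, -0.285, 0.0368]
orientation: [1.184, 1.199, -1.16]
ft_force: [2.0, -2.8, -3.0]
gripper_width: 0.0235
time_s: 40.62
eef_pos: [0.5751, -0.2809, 0.1218]
orientation: [1.194, 1.197, -1.148]
ft_force: [0.4, 0.0, 0.8]
gripper_width: 0.0502
t 40.62 at [ 0.5751 -0.2809  0.1218] h -1.527 grip 0.0502 F [0.4 0.  0.8] D 0.0089 n 1
[[[-0.0081, 0.0031, 0.0023], [-0.005, 0.004, -0.041]]]
902 [ 0.5801397  -0.28553382  0.05447757] [ 0.5681192  -0.29689012  0.0435562 ] [ 0.59007523 -0.27414404  0.0582131 ] [ 0.58068781 -0.28564135  0.05533709]
```

View pics/w16.png

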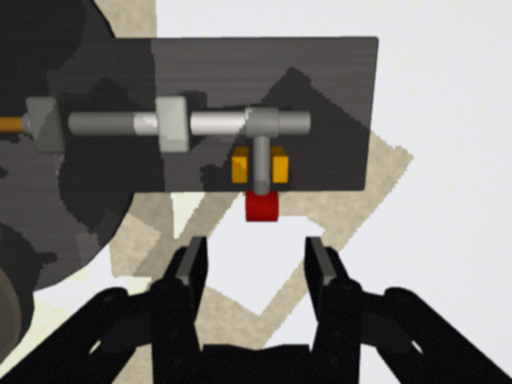

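```bash
python3 -m pendant '[[[0.0,0.003,0.004],[0,0,-0.04]],[[0.03,0,0],[0,0,0]],[[0.03,0,0],[0,0,0]],[[0.015,0,0],[0,0,0]],[[0,0,0],[0,0,0]]]'; python3 -c "
from h import *
plan([.578,-.2855,.038],-1.522)"
```

```text
time_s: 41.3
eef_pos: [0.5847, -0.2881, 0.0564]
orientation: [1.174, 1.212, -1.172]
ft_force: [-0.1, -0.3, -0.8]
gripper_width: 0.0498
t 41.3 at [ 0.5847 -0.2881  0.0564] h -1.527 grip 0.0498 F [-0.1 -0.3 -0.8] D 0.0197 n 1
[[[0.0182, -0.0069, -0.0031], [-0.004, 0.012, -0.013]]]
```

```bash
python3 -m pendant '[[[0.006,-0.007,-0.002],[0,0.01,-0.01]],[[0.008,0,0],[0,0,0]],[[0.005,0,0],[0,0,0]],[[0,0,0],[0,0,0]],[[0,0,0],[0,0,0]]]'; python3 -c "
from h import *
plan([.578,-.2855,.038],-1.522)"
```

```text
time_s: 41.92
eef_pos: [0.579, -0.2874, 0.0392]
orientation: [1.177, 1.223, -1.174]
ft_force: [-0.1, -0.3, 0.7]
gripper_width: 0.05
t 41.92 at [ 0.579  -0.2874  0.0392] h -1.527 grip 0.05 F [-0.1 -0.3  0.7] D 0.0024 n 1
[[[0.0012, -0.0009, -0.0019], [-0.005, 0.003, -0.006]]]
```

```bash
python3 -m pendant '[[[0,0,-0.005],[0,0,0]],[[0,0,-0.004],[0,0,0]],[[0,0,-0.003],[0,0,0]],[[0,0,-0.003],[0,0,0]],[[0,0,-0.003],[0,0,0]]]'; python3 -c "
from h import *
plan([.578,-.2855,.038],-1.522)"
```

```text
time_s: 42.55
eef_pos: [0.5787, -0.2698, 0.0401]
orientation: [1.175, 1.219, -1.174]
ft_force: [0.1, -14.1, -1.7]
gripper_width: 0.0504
t 42.55 at [ 0.5787 -0.2698  0.0401] h -1.526 grip 0.0504 F [  0.1 -14.1  -1.7] D 0.0158 n 1
[[[0.0022, -0.0014, 0.0156], [-0.004, 0.007, -0.007]]]
```

```bash
python3 -m pendant '[[[0,0,0.005],[0,0,0]],[[0,0,0.004],[0,0,0]],[[0,0,0.002],[0,0,0]],[[0,0,0],[0,0,0]],[[0,0,0],[0,0,0]]]'; python3 -c "
from h import *
plan([.578,-.282,.038],-1.522)"
```

```text
time_s: 43.18
eef_pos: [0.5792, -0.2809, 0.0401]
orientation: [1.176, 1.22, -1.174]
ft_force: [0.0, 0.2, -0.8]
gripper_width: 0.0501
t 43.17 at [ 0.5792 -0.2809  0.0401] h -1.527 grip 0.0501 F [ 0.   0.2 -0.8] D 0.0027 n 1
[[[0.0021, -0.0012, 0.001], [-0.005, 0.006, -0.007]]]
```

```bash
python3 -m pendant '[[[-0.02,0,0],[0,0,0]],[[-0.03,0,0],[0,0,0]],[[-0.025,0,0],[0,0,0]],[[0,0,0],[0,0,0]],[[0,0,0],[0,0,0]]]'; python3 - <<'E'
from h import *
plan([.45,-.45,.3],-1.522)
grab('wrist','w17')
f=load('w17');C=cloud(f);h=cv2.cvtColor(f['p'],cv2.COLOR_RGB2HSV)
red=((h[...,0]<8)|(h[...,0]>172))&(h[...,1]>150)&(h[...,2]>50)&(C[...,2]>.03)&(C[...,2]<.13)&(C[...,1]<-.2)
P=C[red];print(len(P),P.mean(0),P.min(0),P.max(0),np.median(P,0))
E
```

```text
time_s: 43.8
eef_pos: [0.5792, -0.2802, 0.1213]
orientation: [1.176, 1.218, -1.172]
ft_force: [-0.4, 0.1, -0.2]
gripper_width: 0.0499
t 43.8 at [ 0.5792 -0.2802  0.1213] h -1.526 grip 0.0499 F [-0.4  0.1 -0.2] D 0.2783 n 5
[[[-0.0358, -0.027, 0.033], [-0.001, 0.001, -0.002]], [[-0.0358, -0.0271, 0.0329], [-0.001, 0.001, -0.002]], [[-0.0358, -0.0272, 0.0329], [-0.001, 0.001, -0.002]], [[-0.0358, -0.0273, 0.0328], [-0.001, 0.001, -0.002]], [[-0.0357, -0.0274, 0.0327], [-0.001, 0.001, -0.002]]]
897 [ 0.58011933 -0.28392407  0.05475488] [ 0.56741934 -0.29519107  0.04019283] [ 0.58983154 -0.27273129  0.05851861] [ 0.58067307 -0.28400965  0.0556901 ]
```

View pics/w17.png

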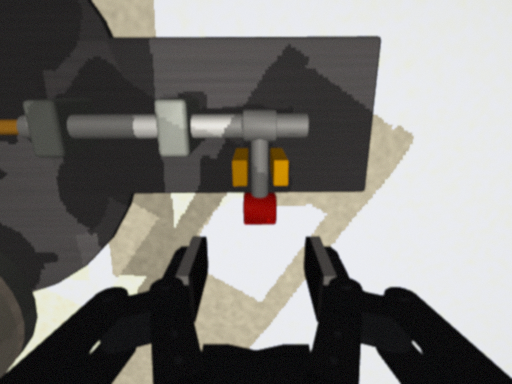

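```bash
python3 -m pendant '[[[-0.036,-0.02,0.033],[0,0,0]],[[-0.036,-0.027,0.033],[0,0,0]],[[-0.036,-0.027,0.033],[0,0,0]],[[-0.036,-0.04,0.033],[0,0,0]],[[-0.03,-0.04,0.03],[0,0,0]]]'; python3 -m pendant '[[[0,-0.05,0.03],[0,0,0]],[[0,-0.05,0.03],[0,0,0]],[[0,-0.05,0.03],[0,0,0]],[[0,0,0],[0,0,0]],[[0,0,0],[0,0,0]]]'; python3 - <<'E'
from h import *
grab('top','top18');grab('scene','s18');crop('s18',140,60,340,240,4,'s18c')
f=load('top18');C=cloud(f);h=cv2.cvtColor(f['p'],cv2.COLOR_RGB2HSV)
red=((h[...,0]<8)|(h[...,0]>172))&(h[...,1]>150)&(h[...,2]>60)
P=C[red&(C[...,2]>.32)&(C[...,2]<.34)&(C[...,0]>.5)];print(len(P),cv2.minAreaRect((P[:,:2]*1000).astype(np.float32)))
E
```

```text
time_s: 44.48
eef_pos: [0.4276, -0.4468, 0.2878]
orientation: [1.173, 1.239, -1.171]
ft_force: [0.4, -0.9, -0.7]
gripper_width: 0.0502
time_s: 45.1
eef_pos: [0.2747, -0.5489, 0.2855]
orientation: [1.178, 1.239, -1.174]
ft_force: [-0.4, 0.4, -0.3]
gripper_width: 0.0502
237 ((623.4158325195312, -20.013221740722656), (88.13508605957031, 15.736405372619629), 3.2307426929473877)
```

View pics/top18.png

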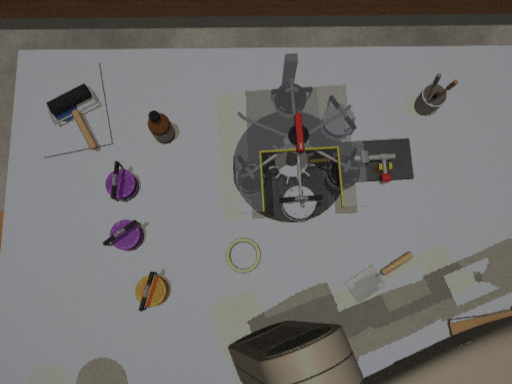

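View pics/s18c.png

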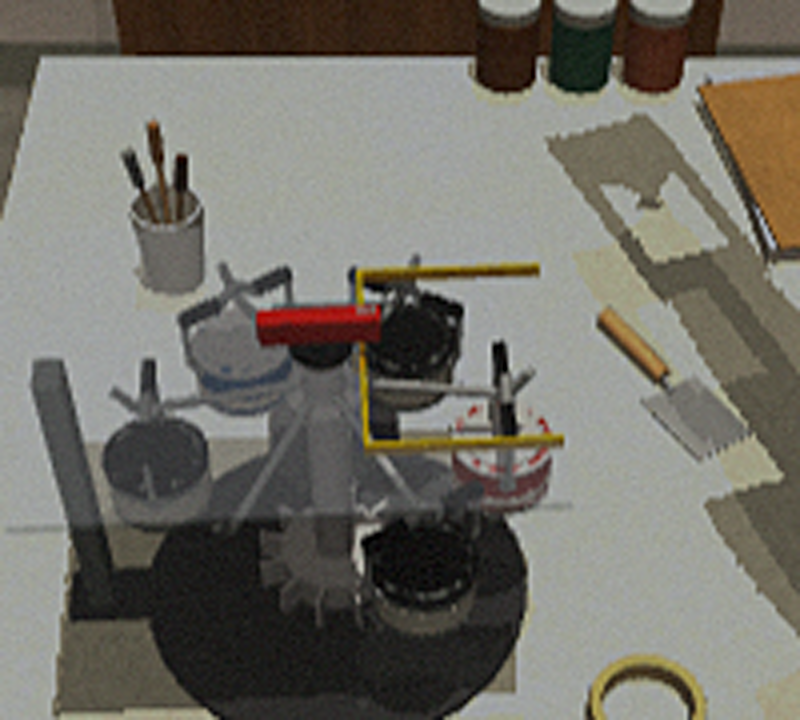

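View pics/s18.png

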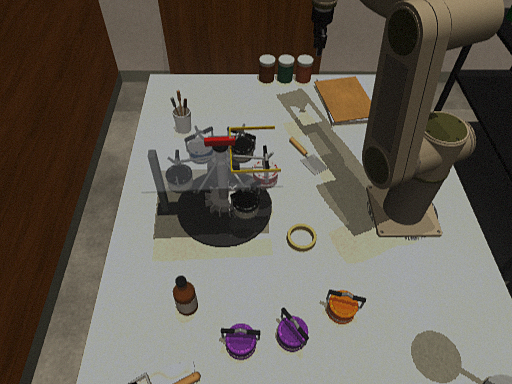

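Both tins hang. No coloured tin is left on the table and there was never a yellow one. The bolt is home, its handle is down and the bystanders haven't moved. Handing in.

```bash
python3 -c "
from plant import *
print(job_done())"
```

```text
the job is handed in; nothing more can be done
None
```

The job is handed in: the blue and red tins each hang on their own hook and the rack is locked again. It took about 45 s of the 210 s allowed. No yellow tin showed in any picture; a small area near the robot's base was hidden by the arm in the last overhead picture.

**What I did:** I lifted the bolt's handle and drew the bolt about 40 mm. I turned the rack 30° clockwise and hung the blue tin, then turned it 120° anticlockwise and hung the red tin. Finally I pushed the bolt home and laid the handle back in its notch.

**One correction:** lowering the handle dragged the bolt out by about 1.5 mm. I pushed it back against its stop with about 14 N and checked again.

**Last checks:**
- **Bolt:** the handle's knob is at y = -0.284 m, the same as at the start. Its height agrees to about 0.4 mm, so the handle is level.
- **Rack:** it stands within about 0.01 rad of square.
- **Tins:** the pictures show both hanging inside their prongs.
- **Bystanders:** the bottle, tape and spatula look unmoved in the pictures.

No check failed at the end.

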